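# Pack the pink prosthesis case into its recessed tray

## Robot

A 6-joint arm with a two-finger parallel gripper is mounted at the origin on the work surface. World frame = base frame: x ahead of the robot, y to its left, z up, the work surface at z = 0. Lengths are in m, angles in rad, forces in N, time in s.
With the tool pointing down it reaches from about 0.35 to 0.775 m from the base axis. Payload 7.3 kg.
Tool frame: the origin (TCP) lies at the very end of the fingers, on their centre line; the grasp point (between the pads) lies 19 mm behind it; y points along the fingers, x is the direction in which the jaws open and shut, and the axes are right-handed (so a half turn about y gives the same grasp; the last joint's range is limited). The gripper opens to 92 mm and grips with 3 to 60 N. Pads are 19 mm wide; open, the fingers measure 130 mm over their backs; the gripper's body (75 mm by 190 mm) begins 47 mm behind the grasp point.
Start: joints at [-1.255, 0.342, 1.524, -0, 1.275, -0.146], TCP at [0.234, -0.47, 0.227] pointing down, gripper open.
Joint ranges: [-2.53, 2.53], [-0.77, 2.02], [0.04, 2.7], [-1, 4.14], [0.28, 2.66], [-3.11, 3.11]. Speed limits (rad/s): [2.57, 2.57, 3.14, 3.14, 3.14, 3.14].

## Interface

Orientations are given as a rotation vector (axis times angle).
In Python, from workcell import state, grab_frame, sign_off, look_for, silhouettes, landmark_of gives the robot as it stands. The module is installed in compiled form; this text tells all that it offers.
- The arm moves only by the tool carry_out, never from a script. Its argument "series" is a list of rows, each an object with "linear": the shift along the tool's x, y, z in mm, a list of three; "spin": the turn about the tool's y in degrees. In form: [{"linear": [x, y, z], "spin": spin}, ...]. A call has 1 to 5 rows; each row shifts and turns the commanded pose from where the row before left it, along the tool's axes as they then stand; what a row does not reach is not made up. A row lasts 1/8 s, in which the tool goes at most 62.5 mm and 10.7 degrees, less where a joint would pass 70% of its speed; a pose out of reach is approached as far as the arm can. A call with a gripper value outside its range is refused whole. "hand" is the closure, from 0 (fully open) to 1 (shut), set as the call begins (left out, the last holds). The fingers move at their own pace and stop on an object; the grip force is fixed at half the most. Time passes only in rows, so rows that do not move let the fingers close. It gives the time, the measured TCP pose, the force and the opening at its end, in the units of the state.
- state(): the state, without advancing time (a new reading comes with each control period).
- grab_frame(name): name is "scene" or "top" or "wrist"; returns a dict with "image" (384x512x3 uint8, blue, green, red), "z_map" (384x512 float32, m along the optical axis (not along the pixel's ray), 0 where there is no reading), "fx", "fy", "cx", "cy" (pixels), "k1" (the pictures are not rectified: a ray, as slopes to the right and down, at radius r is drawn at 1 + k1 r^2 times it, then the intrinsics apply), "R" (3x3) and "t" (3): a world point X has camera coordinates R X + t; the wrist camera has in their place "T_tool_cam" (4x4, takes a point from camera to tool coordinates, whose origin is the TCP and whose axes are the tool frame's). Camera axes: x right, y down, z forward; pixel columns grow to the right and rows downward; lengths in m; the calibration is good to about 2 mm. A picture is of the moment at which its call begins: read the wrist's pose just before it.
- sign_off(): hands the job in, once; it reports no verdict.
Trained networks look in the newest picture that a camera, given by its name, has taken for a name from the list of things; names that differ only in an ending like _2 or _b are one class to them, and where a whole thing is asked for, a point or a joint stands for the part that bears it (a point fixed in the world has none). Each returns a list of dicts, best first, with "p" (0 to 1); they miss things now and then, are a little off and sometimes report something else, mostly with a low value. They report only what shows in the picture. A call takes as long as a camera call. They do not tell look-alikes from the thing itself.
- look_for(camera, query): "point" ([column, row] in pixels, amid what is visible of it).
- silhouettes(camera, query): "pixels" (384x512 bool, what is visible of it) and "point" ([column, row] in pixels, amid what is visible of it).
- landmark_of(camera, query): "point" ([column, row] in pixels: a listed point, or the origin of a listed thing).
The state is a dict: "time_s": time; "joint_pos": joint angles; "joint_velocities": joint speeds; "joint_torque": joint torques, N m; "tool_pos": TCP position; "eef_rot": TCP orientation; "contact_force": force on the tool from outside, world axes, zero at the start; "moment": the same for the moment, N m; "finger_gap": finger opening in m.
Only numpy, scipy, OpenCV 4.12 (cv2) and the standard library are available. Lean on these libraries where they do the work, as an engineer would, in place of code of your own. Each camera call takes 0.05 s, during which the arm holds its last target.

## Task

Pack the pink case into the tray: put the pink eye, the pink nose, the pink ear and the wax knife each into the blue recess of its own shape, lying flat and fully down on the recess floor, the knife's blade in the narrow end. Set the pieces down, do not drop or throw them, and leave the two white casts where they stand.

Things in the scene. Friction and masses are not known exactly. Their poses are not given: they have to be found in the camera images.
- pink_eye: Cast of an EYE in pink plaster: an oblong base, 66 mm along its x by 38 mm along its y, with an eyeball and two lids on top. The base is 32 mm tall with straight upright sides (grip these); the relief adds up to 20 mm on top. Origin: centre of the underside; z up. About 130 g.
- pink_nose: Cast of a NOSE in pink plaster: a square base, 49 x 49 mm, with a small nose on top whose tip points to -x. The base is 32 mm tall with straight upright sides (grip these); the relief adds up to 20 mm on top. Origin: centre of the underside; z up. About 130 g.
- pink_ear: Cast of an EAR in pink plaster: a round base, 58 mm in diameter, with a curled ear relief on top. The base is 32 mm tall with straight upright sides (grip these); the relief adds up to 20 mm on top. Origin: centre of the underside; z up. About 130 g.
- wax_knife: Wax knife, 150 mm long along its x: wooden handle from x = -75 to +15 mm, 22 mm wide (y) and 18 mm tall, then a steel blade, at most 11 mm wide and 6 mm tall, to x = +75 mm. Origin: middle of the length, on the underside; +x points to the blade's end, z up. About 70 g, centre of mass in the handle about x = -25 mm.
- white_eye: Cast of an EYE in WHITE plaster: an oblong base, 66 mm along its x by 38 mm along its y, with an eyeball and two lids on top. The base is 32 mm tall with straight upright sides (grip these); the relief adds up to 20 mm on top. Origin: centre of the underside; z up. About 130 g. It belongs to another case.
- white_nose: Cast of a NOSE in WHITE plaster: a square base, 49 x 49 mm, with a small nose on top whose tip points to -x. The base is 32 mm tall with straight upright sides (grip these); the relief adds up to 20 mm on top. Origin: centre of the underside; z up. About 130 g. It belongs to another case.
- eye_insert: Fixed blue insert in the aluminium tray, 88 x 88 mm, with a yellow-floored oblong recess 10 mm deep in its middle, mouth chamfered 2 mm (74 mm along its x, 46 mm along its y). Origin: centre of its underside, 3 mm above the table; recess floor 4 mm and top face 14 mm above the origin. x lies along the long side of the recess. Stands in a row of three (91 mm apart along x, order changes).
- nose_insert: Fixed blue insert in the aluminium tray, 88 x 88 mm, with a yellow-floored square recess 10 mm deep in its middle, mouth chamfered 2 mm (57 x 57 mm, sides along x and y). Origin: centre of its underside, 3 mm above the table; recess floor 4 mm and top face 14 mm above the origin. Stands in a row of three (91 mm apart along x, order changes).
- ear_insert: Fixed blue insert in the aluminium tray, 88 x 88 mm, with a yellow-floored round recess 10 mm deep in its middle, mouth chamfered 2 mm (66 mm in diameter). Origin: centre of its underside, 3 mm above the table; recess floor 4 mm and top face 14 mm above the origin. Stands in a row of three (91 mm apart along x, order changes).
- knife_insert: Fixed blue insert beside the row (-y side), 180 (x) by 56 mm (y), yellow-floored recess 6 mm deep: 30 mm wide from x = -79 to +19 mm for the handle, 18 mm wide from there to +79 mm for the blade. Origin: centre of its underside, 3 mm above the table; recess floor 4 mm, top face 10 mm above it. +x points to the blade end; the seated knife's x runs the same way, origins in line.
Not all that is in view belongs to the job. What is shaped like the pink_nose but orange, purple or turquoise is not meant.

How it is judged:
By the outcome, as a careful person would: the job done as asked, in the order asked, and still so for the second after the job is handed in, with the robot touching nothing.
It also fails if it takes over 96 s, if anything falls off the work surface, if the arm or the gripper's body presses on something with over 40 N, if the wrist force passes 120 N, or if a joint passes its speed limit or range.

## Working session

There is one attempt and no reset: what is moved stays moved. The work goes in short steps, Python scripts to look and compute and a tool call to move; the robot and the scene stay as the last step left them, time stands still between calls to the robot, and variables do not carry over. Pictures are saved under pics/ and viewed, and the job is handed in when it is done.

Besides the shell and the picture viewer there is one more tool, called by a JSON object that holds its "method" and its "body", one argument or row to a line. carry_out: Moves the arm, as the interface text tells. Its arguments: {"type":"object","properties":{"series":{"type":"array"},"hand":{"type":"number"}},"required":["series"]}

```bash
mkdir -p pics; ls
python3 - <<'E'
from workcell import *
import cv2,numpy as np
s=state();print({k:np.round(v,3).tolist() for k,v in s.items()})
for n in ["scene","top"]:
    f=grab_frame(n);cv2.imwrite(f"pics/{n}0.png",f["image"])
    print(n,f["fx"],f["fy"],f["cx"],f["cy"],f["k1"],np.round(f["R"],3).tolist(),np.round(f["t"],3).tolist())
E
```

```text
pics
{'time_s': 0.0, 'joint_pos': [-1.255, 0.343, 1.525, -0.0, 1.275, -0.146], 'joint_velocities': [-0.0, 0.0, -0.0, 0.002, 0.0, -0.0], 'joint_torque': [-0.002, -43.125, -24.423, 0.072, 0.056, -0.0], 'tool_pos': [0.234, -0.47, 0.226], 'eef_rot': [-1.392, 0.864, -0.862], 'contact_force': [0.525, -0.322, -0.234], 'moment': [0.011, 0.025, 0.03], 'finger_gap': 0.092}
scene 435.19922849542394 435.19922849542394 256.71684364008956 186.7857468157217 -0.1295798417429884 [[0.59, 0.807, 0.004], [0.647, -0.47, -0.6], [-0.483, 0.357, -0.8]] [-0.305, -0.307, 1.401]
top 447.6093706322853 447.6093706322853 247.7705786296882 193.60967730200198 -0.06860411353231288 [[0.003, -1.0, 0.015], [-0.993, -0.004, -0.118], [0.118, -0.014, -0.993]] [-0.035, 0.533, 0.958]
```

View pics/scene0.png

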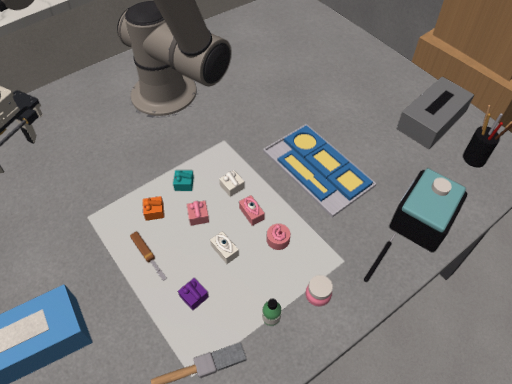

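View pics/top0.png

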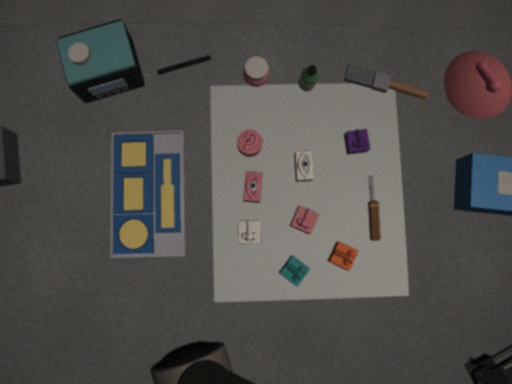

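```bash
cat > h.py <<'E'
from workcell import *
import cv2,numpy as np
from scipy.spatial.transform import Rotation as Ro
def K(f): return np.array([[f["fx"],0,f["cx"]],[0,f["fy"],f["cy"]],[0,0,1.]]),np.array([f["k1"],0,0,0.])
def ext(f,st=None):
    # returns camera->world R,t
    if "R" in f: R=np.array(f["R"]);t=np.array(f["t"]);return R.T,-R.T@t
    T=np.array(f["T_tool_cam"]);Rt=Ro.from_rotvec(st["eef_rot"]).as_matrix();
    return Rt@T[:3,:3],Rt@T[:3,3]+np.array(st["tool_pos"])
def cloud(f,st=None):
    k,d=K(f);h,w=f["z_map"].shape
    u,v=np.meshgrid(np.arange(w),np.arange(h))
    p=cv2.undistortPoints(np.stack([u,v],-1).reshape(-1,1,2).astype(np.float64),k,d).reshape(h,w,2)
    z=f["z_map"][...,None]
    X=np.concatenate([p*z,z],-1)
    R,t=ext(f,st);W=X@R.T+t
    W[f["z_map"]==0]=np.nan
    return W
def at_height(f,px,z,st=None):
    k,d=K(f);p=cv2.undistortPoints(np.array(px,float).reshape(-1,1,2),k,d).reshape(-1,2)
    R,t=ext(f,st);r=np.c_[p,np.ones(len(p))]@R.T
    return t+r*((z-t[2])/r[:,2])[:,None]
E
python3 - <<'E'
from h import *
f=grab_frame("top");W=cloud(f);im=f["image"]
for px in [(250,100),(330,280),(390,120),(20,300),(133,154),(133,194),(133,235),(115,174),(168,180),(305,219),(253,186),(250,142),(376,220)]:
    print(px,np.round(W[px[1],px[0]],4))
for q in ["pink_eye","pink_nose","pink_ear","wax_knife","white_eye","white_nose","eye_insert","nose_insert","ear_insert","knife_insert"]:
    for m in silhouettes("top",q)[:6]:
        M=m["pixels"];P=W[M]; P=P[~np.isnan(P[:,0])]
        print(q,round(m["p"],2),np.round(m["point"],1),M.sum(),"mean",np.round(P.mean(0),4),"z",np.round(np.percentile(P[:,2],[5,50,95]),4))
cv2.imwrite("pics/t1.png",cv2.resize(im[110:310,100:300],(800,800),interpolation=cv2.INTER_CUBIC)[:600])
E
```

```text
(250, 100) [ 7.578e-01 -3.820e-02 -2.000e-04]
(330, 280) [ 0.3415 -0.2194 -0.0025]
(390, 120) [ 0.7139 -0.3701 -0.0034]
(20, 300) [ 0.2927  0.4795 -0.0013]
(133, 154) [0.6265 0.2307 0.0042]
(133, 194) [0.5339 0.2275 0.004 ]
(133, 235) [0.4409 0.2241 0.0063]
(115, 174) [0.5782 0.2678 0.0136]
(168, 180) [0.5663 0.1484 0.0044]
(305, 219) [ 0.476  -0.1574  0.0454]
(253, 186) [ 0.5476 -0.0442  0.0471]
(250, 142) [ 0.6478 -0.0377  0.038 ]
(376, 220) [ 0.4761 -0.3232  0.0135]
pink_eye 0.6 [251.8 187.8] 507 mean [ 0.5473 -0.0427  0.034 ] z [0.0269 0.0334 0.0431]
pink_nose 0.95 [304.2 220.6] 535 mean [ 0.4752 -0.1565  0.0323] z [0.0148 0.0312 0.0457]
pink_nose 0.83 [343.5 252.5] 559 mean [ 0.397  -0.243   0.0321] z [0.014  0.0315 0.0457]
pink_nose 0.69 [358.2 139.9] 553 mean [ 0.6536 -0.2792  0.0304] z [0.0081 0.0306 0.0463]
pink_nose 0.68 [295.4 268.9] 520 mean [ 0.3651 -0.1338  0.0335] z [0.0263 0.0317 0.0459]
pink_ear 0.8 [247.4 143.9] 507 mean [ 0.6479 -0.0365  0.0325] z [0.0244 0.0313 0.0417]
wax_knife 0.59 [374.3 211.5] 584 mean [ 0.4957 -0.318   0.0106] z [-0.0015  0.0141  0.0187]
white_eye 0.64 [303.  163.5] 570 mean [ 0.5968 -0.1569  0.0317] z [0.0091 0.032  0.0426]
white_nose 0.72 [247.5 231.9] 481 mean [ 0.4492 -0.035   0.0342] z [0.0278 0.0316 0.046 ]
white_nose 0.66 [132.4 151. ] 1653 mean [0.6254 0.2287 0.0106] z [0.0027 0.0124 0.0175]
white_nose 0.52 [132.4 193.5] 1600 mean [0.5346 0.2261 0.0105] z [0.0031 0.0119 0.0172]
eye_insert 0.72 [131.7 195.1] 1619 mean [0.5353 0.226  0.0105] z [0.0031 0.012  0.0172]
nose_insert 0.95 [133.4 154.9] 1560 mean [0.6262 0.2282 0.0108] z [0.0029 0.0126 0.0175]
knife_insert 0.6 [168.3 192.3] 2026 mean [0.5366 0.1496 0.0086] z [0.0025 0.0093 0.0135]
```

View pics/t1.png

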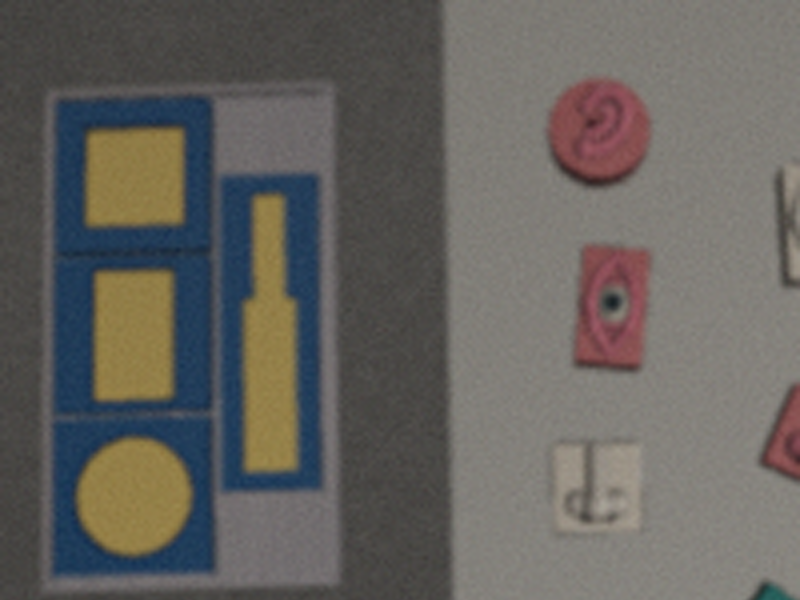

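Run:
```python
from h import *
s=state();print(np.round(Ro.from_rotvec(s["eef_rot"]).as_matrix(),3))
f=grab_frame("wrist");print(np.round(f["T_tool_cam"],4).tolist(),f["fx"],f["k1"]);cv2.imwrite("pics/w0.png",f["image"])
f=grab_frame("top");print("cam",ext(f)[1]);im=f["image"];hsv=cv2.cvtColor(im,cv2.COLOR_BGR2HSV)
W=cloud(f)
for q in ["pink_eye","pink_nose","pink_ear","wax_knife"]:
    m=silhouettes("top",q)
    if not m: print(q,"none");continue
    m=m[0];M=m["pixels"].astype(np.uint8)
    c=max(cv2.findContours(M,0,cv2.CHAIN_APPROX_NONE)[0],key=len).reshape(-1,2)
    p=at_height(f,c,0.016 if q=="wax_knife" else 0.028)[:,:2]*1000
    print(q,m["p"],cv2.minAreaRect(p.astype(np.float32)))
Y=cv2.inRange(hsv,(18,60,60),(35,255,255));B=cv2.inRange(hsv,(95,120,40),(120,255,255))
n,l,st,ce=cv2.connectedComponentsWithStats(Y)
for i in range(1,n):
    if st[i,4]>100:
        c=max(cv2.findContours((l==i).astype(np.uint8),0,cv2.CHAIN_APPROX_NONE)[0],key=len).reshape(-1,2)
        p=at_height(f,c,0.010)[:,:2]*1000;print("Y",ce[i],cv2.minAreaRect(p.astype(np.float32)))
```

```text
[[ 0.446  0.     0.895]
 [-0.895 -0.     0.446]
 [ 0.    -1.    -0.   ]]
[[1.0, -0.0008, -0.0, -0.0003], [-0.0002, -0.2942, 0.9558, -0.158], [-0.0008, -0.9558, -0.2942, 0.0812], [0.0, 0.0, 0.0, 1.0]] 279.4567644220583 0.023563774876700517
cam [ 0.41570547 -0.01890126  1.01419893]
pink_eye 0.63 ((548.9473876953125, -43.02088165283203), (37.7235107421875, 67.8350601196289), 85.59342193603516)
pink_nose 0.92 ((476.45068359375, -157.41419982910156), (51.10982894897461, 51.23615264892578), 66.38612365722656)
pink_ear 0.67 ((647.9818115234375, -35.678958892822266), (59.872318267822266, 54.12715530395508), 0.32894957065582275)
wax_knife 0.97 ((504.7152404785156, -316.4667053222656), (147.65895080566406, 22.940383911132812), 1.336721420288086)
Y [133.18135593 153.70338983] ((625.9462280273438, 229.34007263183594), (56.11214828491211, 55.19388961791992), 1.868803858757019)
Y [166.8878628  196.62005277] ((536.5257568359375, 149.09681701660156), (155.06893920898438, 27.213640213012695), 1.306195855140686)
Y [133.01794454 193.34584013] ((535.2520751953125, 227.28997802734375), (73.1422119140625, 43.150917053222656), 1.7317172288894653)
Y [132.93834586 233.66165414] ((444.2398376464844, 223.3433380126953), (62.59397506713867, 64.29484558105469), 45.92230987548828)
```

View pics/w0.png

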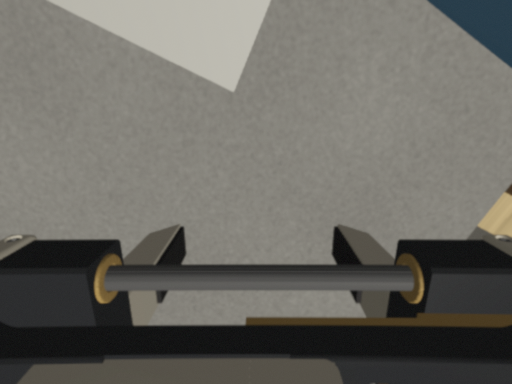

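```bash
cat > plan.py <<'E'
import sys
from h import *
def plan(x,y,z,hd,n):
    s=state();p=np.array(s["tool_pos"])*1000;R=Ro.from_rotvec(s["eef_rot"]).as_matrix()
    h0=np.degrees(np.arctan2(R[1,2],R[0,2]));dh=(hd-h0+180)%360-180
    tgt=np.array([x,y,z]);d=(tgt-p)/n
    print("t",round(s["time_s"],2),"cur",np.round(p,1),"hd",round(h0,2),"tilt",np.round(R[2,[0,2]],4),"F",np.round(s["contact_force"],1),"gap",round(s["finger_gap"],4),"q",np.round(s["joint_pos"],2))
    for i in range(n):
        Rh=Ro.from_euler("z",dh*i/n,degrees=True).as_matrix()@R
        print(i,np.round(Rh.T@d,1).tolist(),"spin",round(-dh/n,2))
if __name__=="__main__": plan(*map(float,sys.argv[1:5]),int(sys.argv[5]))
E
python3 plan.py 549 -43 150 -4.4 10
```

```text
t 0.95 cur [ 233.9 -470.   226.8] hd 26.46 tilt [ 0.0001 -0.    ] F [-0.2 -0.7 -0.1] gap 0.0918 q [-1.26  0.34  1.52 -0.    1.28 -0.15]
0 [-24.2, 7.7, 47.2] spin 3.09
1 [-26.7, 7.7, 45.9] spin 3.09
2 [-29.1, 7.7, 44.4] spin 3.09
3 [-31.5, 7.7, 42.7] spin 3.09
4 [-33.7, 7.7, 41.0] spin 3.09
5 [-35.9, 7.7, 39.1] spin 3.09
6 [-37.9, 7.7, 37.1] spin 3.09
7 [-39.9, 7.7, 35.0] spin 3.09
8 [-41.7, 7.7, 32.8] spin 3.09
9 [-43.4, 7.7, 30.5] spin 3.09
```

{"method": "carry_out", "body": {
  "series": [
    {"linear": [-24,8,47],"spin": 3},
    {"linear": [-27,8,46],"spin": 3},
    {"linear": [-29,8,44],"spin": 3},
    {"linear": [-31,8,43],"spin": 3},
    {"linear": [-34,8,41],"spin": 3}
  ],
  "hand": 0
}}

```text
time_s: 1.58
tool_pos: [0.3917, -0.255, 0.1867]
eef_rot: [-1.296, 1.061, -1.063]
contact_force: [0.5, -1.1, -0.3]
finger_gap: 0.0921
```

{"method": "carry_out", "body": {
  "series": [
    {"linear": [-36,8,39],"spin": 3},
    {"linear": [-38,8,37],"spin": 3},
    {"linear": [-40,8,35],"spin": 3},
    {"linear": [-42,8,33],"spin": 3},
    {"linear": [-43,8,30],"spin": 3}
  ]
}}

```text
time_s: 2.2
tool_pos: [0.5465, -0.0395, 0.1466]
eef_rot: [-1.178, 1.255, -1.256]
contact_force: [-0.2, -0.5, -1.0]
finger_gap: 0.0918
```

{"method": "carry_out", "body": {
  "series": [
    {"linear": [0,0,0],"spin": 0}
  ]
}}

```text
time_s: 2.33
tool_pos: [0.5465, -0.038, 0.1458]
eef_rot: [-1.181, 1.252, -1.251]
contact_force: [0.4, -0.2, 0.5]
finger_gap: 0.0916
```

```bash
python3 plan.py 549 -43 150 -4.4 1
python3 - <<'E'
from h import *
s=state();f=grab_frame("wrist");cv2.imwrite("pics/w1.png",f["image"])
W=cloud(f,s)
for q in ["pink_eye","white_nose"]:
    for m in silhouettes("wrist",q)[:3]:
        M=m["pixels"].astype(np.uint8);P=W[m["pixels"]]
        c=max(cv2.findContours(M,0,cv2.CHAIN_APPROX_NONE)[0],key=len).reshape(-1,2)
        print(q,m["p"],m["point"],np.nanpercentile(P[:,2],[2,10,50,95]))
        Q=P[(P[:,2]>.02)];print(cv2.minAreaRect((Q[:,:2]*1000).astype(np.float32)))
        print(cv2.minAreaRect((at_height(f,c,.032,s)[:,:2]*1000).astype(np.float32)))
E
```

```text
t 2.33 cur [546.5 -38.  145.8] hd -3.31 tilt [-0.0006 -0.0006] F [ 0.4 -0.2  0.5] gap 0.0916 q [-0.21  0.46  1.58  0.    1.1   1.42]
0 [4.8, -4.2, 2.7] spin 1.09
pink_eye 0.81 [262.1, 179.4] [0.00433345 0.0306794  0.0340201  0.04369649]
((551.3466796875, -42.26531982421875), (37.63732147216797, 66.1398696899414), 85.84029388427734)
((553.5982666015625, -41.935089111328125), (38.36897277832031, 69.66138458251953), 85.9861068725586)
white_nose 0.69 [260.1, 253.3] [0.00378268 0.00882398 0.03077052 0.03899713]
((456.84356689453125, -32.43595886230469), (48.08148193359375, 38.825069427490234), 88.31297302246094)
((475.71728515625, -32.7942008972168), (46.971187591552734, 29.193113327026367), 86.67530059814453)
white_nose 0.68 [83.8, 176.4] [0.00414565 0.00665165 0.01216201 0.01393647]
((573.61376953125, 16.732982635498047), (1.9043539762496948, 29.347042083740234), 53.81932067871094)
((554.0366821289062, 136.48489379882812), (149.26467895507812, 59.80854034423828), 1.51730477809906)
```

View pics/w1.png

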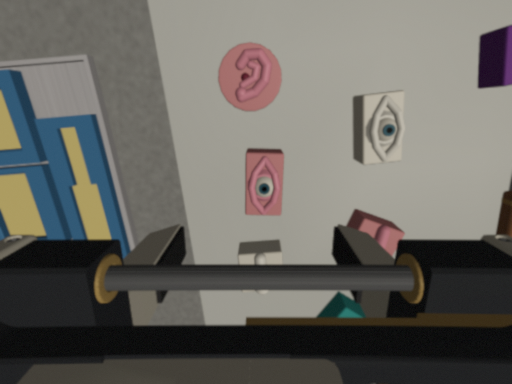

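```bash
python3 plan.py 550.5 -42.5 145.8 -4.2 1
```

```text
t 2.48 cur [545.2 -41.4 146.7] hd -3.52 tilt [ 0.0004 -0.0004] F [-0.2 -0.  -0.1] gap 0.092 q [-0.22  0.46  1.58 -0.    1.1   1.42]
0 [0.8, 0.9, 5.4] spin 0.68
```

{"method": "carry_out", "body": {
  "series": [
    {"linear": [1,0,5],"spin": 0.7}
  ]
}}

```text
time_s: 2.6
tool_pos: [0.5501, -0.0434, 0.1471]
eef_rot: [-1.172, 1.265, -1.265]
contact_force: [0.4, -0.3, -0.2]
finger_gap: 0.0917
```

```bash
cat > eye.py <<'E'
from h import *
import sys
def look(cam,q,lo=.02,hi=1,n=3):
    out=[]
    for i in range(n):
        s=state();f=grab_frame(cam);W=cloud(f,s)
        ms=silhouettes(cam,q)
        print("  tcp",np.round(np.array(s["tool_pos"])*1000,1))
        for m in ms[:1]:
            P=W[m["pixels"]];Q=P[(P[:,2]>lo)&(P[:,2]<hi)]
            r=cv2.minAreaRect((Q[:,:2]*1000).astype(np.float32))
            print(q,round(m["p"],2),np.round(m["point"],0),"z",np.round(np.nanpercentile(P[:,2],[5,50,95]),4),[np.round(a,1) for a in r])
    return f
if __name__=="__main__": look(sys.argv[1],sys.argv[2],float(sys.argv[3]),float(sys.argv[4]),3)
E
python3 eye.py wrist pink_eye 0.025 1; python3 plan.py 550.5 -42.5 13 -4.2 4
```

```text
tcp [550.1 -43.4 147.1]
pink_eye 0.8 [257. 183.] z [0.0253 0.0348 0.0438] [array([551.9, -42.1]), array([38. , 64.9]), np.float64(85.4)]
  tcp [550.8 -43.6 147.1]
pink_eye 0.63 [257. 184.] z [0.0256 0.0343 0.0438] [array([551.7, -42. ]), array([38. , 65.4]), np.float64(85.5)]
  tcp [550.4 -43.2 146.9]
pink_eye 0.92 [257. 183.] z [0.0233 0.0345 0.0439] [array([551.3, -42. ]), array([37.8, 66.3]), np.float64(85.2)]
t 2.9 cur [550.3 -42.8 146.8] hd -4.29 tilt [0.0001 0.0001] F [ 0.5 -0.8  0.1] gap 0.0918 q [-0.22  0.47  1.57 -0.    1.11  1.43]
0 [-0.1, 33.5, 0.0] spin -0.02
1 [-0.1, 33.5, 0.0] spin -0.02
2 [-0.1, 33.5, 0.0] spin -0.02
3 [-0.1, 33.5, 0.0] spin -0.02
```

{"method": "carry_out", "body": {
  "series": [
    {"linear": [-1,34,1],"spin": 0.2},
    {"linear": [0,40,0],"spin": 0},
    {"linear": [0,40,0],"spin": 0},
    {"linear": [0,19,0],"spin": 0},
    {"linear": [0,0,0],"spin": 0}
  ]
}}

```text
time_s: 3.52
tool_pos: [0.5504, -0.0413, 0.0124]
eef_rot: [-1.174, 1.269, -1.264]
contact_force: [-0.3, 0.1, 0.6]
finger_gap: 0.0916
```

{"method": "carry_out", "body": {
  "series": [
    {"linear": [0,0,0],"spin": 0},
    {"linear": [0,0,0],"spin": 0},
    {"linear": [0,0,0],"spin": 0},
    {"linear": [0,0,0],"spin": 0}
  ],
  "hand": 1
}}

```text
time_s: 4.03
tool_pos: [0.5517, -0.0414, 0.0141]
eef_rot: [-1.171, 1.265, -1.267]
contact_force: [-0.1, -0.3, -0.6]
finger_gap: 0.0563
```

```bash
python3 plan.py 551 -42.5 100 -4.2 3
```

```text
t 4.03 cur [551.7 -41.4  14.1] hd -4.44 tilt [0.0002 0.0007] F [-0.1 -0.3 -0.6] gap 0.0563 q [-0.21  0.65  1.69 -0.    0.81  1.43]
0 [0.4, -28.6, -0.2] spin -0.08
1 [0.4, -28.6, -0.2] spin -0.08
2 [0.4, -28.6, -0.2] spin -0.08
```

Still closing.

{"method": "carry_out", "body": {
  "series": [
    {"linear": [0,0,0],"spin": 0},
    {"linear": [0,0,0],"spin": 0},
    {"linear": [0,0,0],"spin": 0},
    {"linear": [0,0,0],"spin": 0}
  ]
}}

```text
time_s: 4.53
tool_pos: [0.5515, -0.0415, 0.0138]
eef_rot: [-1.172, 1.266, -1.266]
contact_force: [-0.1, 0.0, 1.3]
finger_gap: 0.0375
```

{"method": "carry_out", "body": {
  "series": [
    {"linear": [0,-10,0],"spin": 0},
    {"linear": [0,-30,0],"spin": 0},
    {"linear": [0,-40,0],"spin": 0},
    {"linear": [0,-20,0],"spin": 0}
  ]
}}

```text
time_s: 5.03
tool_pos: [0.5523, -0.0415, 0.1164]
eef_rot: [-1.17, 1.263, -1.268]
contact_force: [0.8, 0.8, -1.6]
finger_gap: 0.0376
```

```bash
python3 plan.py 535 227 115 1.7 6
```

```text
t 5.03 cur [552.3 -41.5 116.4] hd -4.44 tilt [0.0004 0.0033] F [ 0.8  0.8 -1.6] gap 0.0376 q [-0.21  0.5   1.6   0.    1.04  1.43]
0 [-44.4, 0.2, -6.3] spin -1.02
1 [-44.5, 0.2, -5.6] spin -1.02
2 [-44.6, 0.2, -4.8] spin -1.02
3 [-44.7, 0.2, -4.0] spin -1.02
4 [-44.7, 0.2, -3.2] spin -1.02
5 [-44.8, 0.2, -2.4] spin -1.02
```

{"method": "carry_out", "body": {
  "series": [
    {"linear": [-44,0,-6],"spin": -1},
    {"linear": [-45,0,-6],"spin": -1},
    {"linear": [-45,0,-5],"spin": -1},
    {"linear": [-45,0,-4],"spin": -1},
    {"linear": [-45,0,-3],"spin": -1}
  ]
}}

```text
time_s: 5.65
tool_pos: [0.5367, 0.185, 0.1143]
eef_rot: [-1.214, 1.201, -1.202]
contact_force: [0.8, 0.5, -1.4]
finger_gap: 0.0379
```

{"method": "carry_out", "body": {
  "series": [
    {"linear": [-45,0,-2],"spin": -1},
    {"linear": [0,0,0],"spin": 0},
    {"linear": [0,0,0],"spin": 0}
  ]
}}

```text
time_s: 6.02
tool_pos: [0.5344, 0.2282, 0.1138]
eef_rot: [-1.223, 1.189, -1.189]
contact_force: [0.4, 0.1, -0.6]
finger_gap: 0.0374
```

```bash
python3 plan.py 535 227 115 1.7 1
python3 - <<'E'
from h import *
s=state();f=grab_frame("wrist");cv2.imwrite("pics/w2.png",f["image"])
f=grab_frame("top");cv2.imwrite("pics/t2.png",cv2.resize(f["image"][110:270,90:290],(750,600)))
E
```

```text
t 6.03 cur [534.4 228.2 113.8] hd 1.59 tilt [ 0.0005 -0.0002] F [ 0.4  0.1 -0.6] gap 0.0374 q [ 0.27  0.55  1.52 -0.    1.07  1.82]
0 [1.2, -1.2, 0.6] spin -0.11
```

View pics/w2.png

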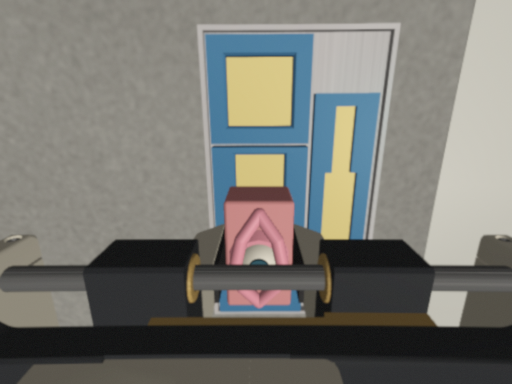

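View pics/t2.png

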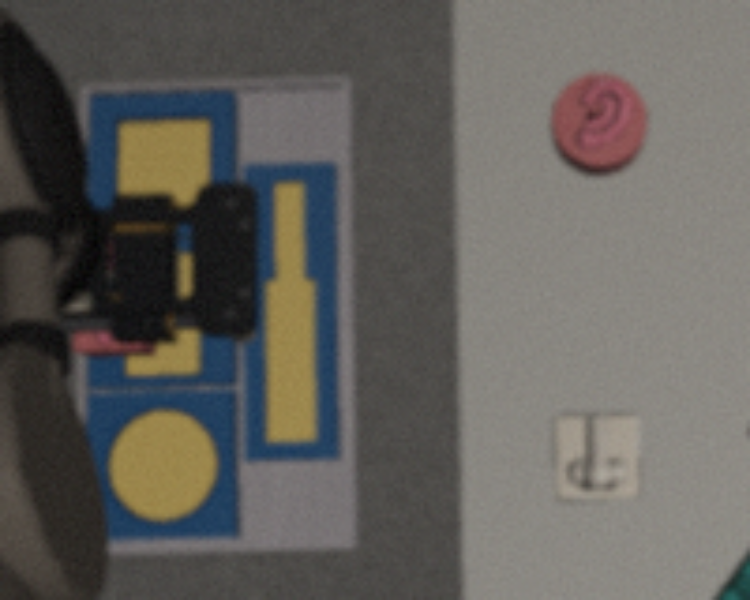

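```bash
cat > ins.py <<'E'
from h import *
def ins(cam="wrist",show=None):
    s=state();f=grab_frame(cam);im=f["image"];hsv=cv2.cvtColor(im,cv2.COLOR_BGR2HSV)
    W=cloud(f,s)
    Y=cv2.inRange(hsv,(18,60,60),(35,255,255));B=cv2.inRange(hsv,(95,120,40),(120,255,255))
    print("tcp",np.round(np.array(s["tool_pos"])*1000,1))
    for nm,M in (("Y",Y),("ins",cv2.morphologyEx(B|Y,cv2.MORPH_CLOSE,np.ones((3,3),np.uint8))),):
        n,l,st,ce=cv2.connectedComponentsWithStats(M)
        for i in range(1,n):
            if st[i,4]<400: continue
            c=max(cv2.findContours((l==i).astype(np.uint8),0,cv2.CHAIN_APPROX_NONE)[0],key=len).reshape(-1,2)
            z=np.nanmedian(W[l==i][:,2])
            for h in ((.007,.0125) if nm=="Y" else (.013,.017)):
                p=at_height(f,c,h,s)[:,:2]*1000;r=cv2.minAreaRect(p.astype(np.float32))
                print(nm,np.round(ce[i]),"bbox",st[i,:4],"medz",round(z,4),"h",h,[np.round(a,1) for a in r])
if __name__=="__main__":
    import sys; ins(*sys.argv[1:])
E
python3 ins.py
```

```text
tcp [534.7 227.4 113.8]
Y [258.  91.] bbox [225  57  67  69] medz 0.0073 h 0.007 [array([627.3, 231. ]), array([56.7, 57.7]), np.float64(1.5)]
Y [258.  91.] bbox [225  57  67  69] medz 0.0073 h 0.0125 [array([627. , 230.9]), array([55.5, 56.5]), np.float64(1.5)]
Y [339. 180.] bbox [320 107  34 133] medz 0.0074 h 0.007 [array([550.9, 150.4]), array([131.6,  29.2]), np.float64(1.5)]
Y [339. 180.] bbox [320 107  34 133] medz 0.0074 h 0.0125 [array([552.2, 152.1]), array([128.8,  28.6]), np.float64(1.5)]
Y [259. 170.] bbox [235 155  48  32] medz 0.0074 h 0.007 [array([555.9, 228.8]), array([30.7, 46.2]), np.float64(1.4)]
Y [259. 170.] bbox [235 155  48  32] medz 0.0074 h 0.0125 [array([557.2, 228.9]), array([30. , 45.3]), np.float64(1.4)]
Y [192. 279.] bbox [186 253  15  51] medz 0.1979 h 0.007 [array([433.7, 297.6]), array([14.6, 63.2]), np.float64(86.2)]
Y [192. 279.] bbox [186 253  15  51] medz 0.1979 h 0.0125 [array([437.5, 296.2]), array([14.3, 61.9]), np.float64(86.2)]
Y [308. 320.] bbox [148 312 288  14] medz 0.2065 h 0.007 [array([384.9, 187. ]), array([ 17.5, 328.5]), np.float64
[... 1130 characters left out ...]
54  15  50] medz 0.1984 h 0.013 [array([440.8, 155.4]), array([61. , 13.7]), np.float64(8.4)]
ins [326. 279.] bbox [317 254  15  50] medz 0.1984 h 0.017 [array([443.5, 156.5]), array([60. , 13.4]), np.float64(8.4)]
ins [258. 304.] bbox [219 291  81  20] medz 0.017 h 0.013 [array([411.9, 224.5]), array([24.6, 88. ]), np.float64(1.4)]
ins [258. 304.] bbox [219 291  81  20] medz 0.017 h 0.017 [array([415. , 224.6]), array([24.2, 86.7]), np.float64(1.4)]
ins [308. 320.] bbox [148 312 288  14] medz 0.2065 h 0.013 [array([390.1, 188. ]), array([ 17.1, 321. ]), np.float64(1.2)]
ins [308. 320.] bbox [148 312 288  14] medz 0.2065 h 0.017 [array([393.6, 188.7]), array([ 16.9, 316.1]), np.float64(1.2)]
```

{"method": "carry_out", "body": {
  "series": [
    {"linear": [-1,10,1.4],"spin": 0},
    {"linear": [0,30,0],"spin": 0},
    {"linear": [0,25,0],"spin": 0},
    {"linear": [0,12,0],"spin": 0},
    {"linear": [0,0,0],"spin": 0}
  ]
}}

```text
time_s: 6.8
tool_pos: [0.5356, 0.2291, 0.0358]
eef_rot: [-1.223, 1.191, -1.189]
contact_force: [0.2, -0.4, -1.9]
finger_gap: 0.0375
```

```bash
python3 plan.py 536 228.4 21 1.55 3;  python3 - <<'E'
from h import *
s=state();f=grab_frame("wrist");cv2.imwrite("pics/w3.png",f["image"])
E
```

```text
t 6.8 cur [535.6 229.1  35.8] hd 1.53 tilt [ 0.0005 -0.0018] F [ 0.2 -0.4 -1.9] gap 0.0375 q [ 0.27  0.65  1.58 -0.    0.91  1.82]
0 [0.2, 4.9, 0.1] spin -0.01
1 [0.2, 4.9, 0.1] spin -0.01
2 [0.2, 4.9, 0.1] spin -0.01
```

View pics/w3.png

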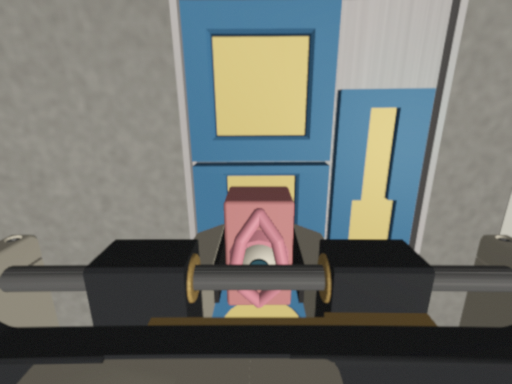

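{"method": "carry_out", "body": {
  "series": [
    {"linear": [0,6,0.3],"spin": 0},
    {"linear": [0,5,0],"spin": 0},
    {"linear": [0,3,0],"spin": 0},
    {"linear": [0,0,0],"spin": 0}
  ]
}}

```text
time_s: 7.35
tool_pos: [0.5361, 0.2295, 0.0225]
eef_rot: [-1.222, 1.189, -1.189]
contact_force: [-0.3, -0.4, -0.9]
finger_gap: 0.0377
```

{"method": "carry_out", "body": {
  "series": [
    {"linear": [0,1,0],"spin": 0},
    {"linear": [0,1,0],"spin": 0},
    {"linear": [0,0,0],"spin": 0}
  ]
}}

```text
time_s: 7.72
tool_pos: [0.5363, 0.2295, 0.0208]
eef_rot: [-1.222, 1.189, -1.189]
contact_force: [-0.1, 0.5, -1.5]
finger_gap: 0.0377
```

{"method": "carry_out", "body": {
  "series": [
    {"linear": [0,1,0],"spin": 0},
    {"linear": [0,0,0],"spin": 0}
  ]
}}

```text
time_s: 7.98
tool_pos: [0.5364, 0.2295, 0.0207]
eef_rot: [-1.222, 1.189, -1.189]
contact_force: [-2.7, -0.9, 7.7]
finger_gap: 0.0379
```

{"method": "carry_out", "body": {
  "series": [
    {"linear": [0,0,0],"spin": 0},
    {"linear": [0,0,0],"spin": 0},
    {"linear": [0,0,0],"spin": 0}
  ],
  "hand": 0.3
}}

```text
time_s: 8.35
tool_pos: [0.5362, 0.2295, 0.0195]
eef_rot: [-1.222, 1.189, -1.189]
contact_force: [0.5, -0.0, 0.7]
finger_gap: 0.062
```

{"method": "carry_out", "body": {
  "series": [
    {"linear": [0,-10,0],"spin": 0},
    {"linear": [0,-40,0],"spin": 0},
    {"linear": [0,-50,0],"spin": 0},
    {"linear": [0,-40,0],"spin": 0}
  ]
}}

```text
time_s: 8.85
tool_pos: [0.5366, 0.2296, 0.1624]
eef_rot: [-1.22, 1.188, -1.19]
contact_force: [0.0, -0.2, -1.1]
finger_gap: 0.0642
```

```bash
python3 - <<'E'
from h import *
s=state();f=grab_frame("wrist");cv2.imwrite("pics/w4.png",f["image"])
E
python3 eye.py wrist pink_eye 0.03 1; python3 plan.py 475.5 -157 150 -23.6 8
```

```text
tcp [539.  230.4 167.9]
pink_eye 0.7 [258. 187.] z [0.0334 0.0426 0.0508] [array([536.7, 230.5]), array([65.3, 38. ]), np.float64(1.6)]
  tcp [537.6 229.9 162.7]
pink_eye 0.66 [257. 186.] z [0.0328 0.0416 0.0508] [array([536.7, 230.4]), array([65.3, 37.9]), np.float64(1.4)]
  tcp [535.8 229.4 159.4]
pink_eye 0.66 [260. 183.] z [0.0235 0.0405 0.0507] [array([536.7, 230.4]), array([65.5, 38.1]), np.float64(1.5)]
t 9.2 cur [535.4 229.3 158.3] hd 1.56 tilt [ 0.0008 -0.0028] F [0.5 0.7 0.8] gap 0.0643 q [ 0.27  0.51  1.46 -0.    1.18  1.82]
0 [48.1, 1.1, -8.8] spin 3.14
1 [48.5, 1.1, -6.1] spin 3.14
2 [48.7, 1.1, -3.5] spin 3.14
3 [48.9, 1.1, -0.8] spin 3.14
4 [48.8, 1.1, 1.9] spin 3.14
5 [48.6, 1.1, 4.6] spin 3.14
6 [48.3, 1.1, 7.2] spin 3.14
7 [47.9, 1.0, 9.9] spin 3.14
```

View pics/w4.png

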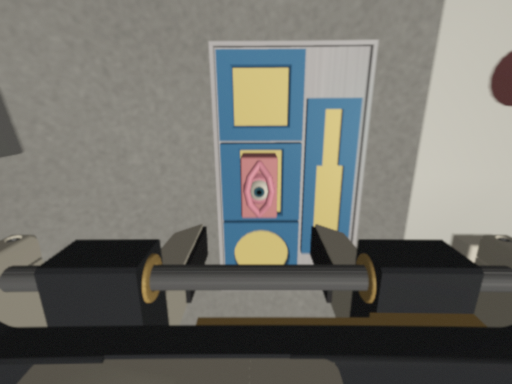

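{"method": "carry_out", "body": {
  "series": [
    {"linear": [48,1,-9],"spin": 3},
    {"linear": [49,1,-6],"spin": 3},
    {"linear": [49,1,-4],"spin": 3},
    {"linear": [49,1,-1],"spin": 3},
    {"linear": [49,1,2],"spin": 3}
  ],
  "hand": 0
}}

```text
time_s: 9.82
tool_pos: [0.4982, -0.0145, 0.1535]
eef_rot: [-1.09, 1.383, -1.38]
contact_force: [0.7, -0.3, -0.4]
finger_gap: 0.0919
```

{"method": "carry_out", "body": {
  "series": [
    {"linear": [49,1,5],"spin": 3},
    {"linear": [48,1,7],"spin": 3},
    {"linear": [48,1,10],"spin": 4},
    {"linear": [0,0,0],"spin": 0},
    {"linear": [0,0,0],"spin": 0}
  ]
}}

```text
time_s: 10.45
tool_pos: [0.4789, -0.1579, 0.1508]
eef_rot: [-0.988, 1.506, -1.502]
contact_force: [0.3, 0.2, -0.4]
finger_gap: 0.0919
```

```bash
python3 - <<'E'
from h import *
s=state();f=grab_frame("wrist");cv2.imwrite("pics/w5.png",f["image"])
E
python3 eye.py wrist pink_nose 0.025 .034; python3 plan.py 475.5 -157 150 -23.6 1
```

```text
tcp [ 479.1 -157.5  151. ]
pink_nose 0.8 [364. 214.] z [0.0073 0.0322 0.048 ] [array([ 399.7, -242.6]), array([49.7, 46.4]), np.float64(64.3)]
  tcp [ 479.4 -157.3  151.4]
pink_nose 0.77 [260. 187.] z [0.0112 0.0324 0.0474] [array([ 478.2, -157.4]), array([49. , 48.4]), np.float64(66.7)]
  tcp [ 479.5 -157.4  151.7]
pink_nose 0.86 [362. 215.] z [0.0079 0.0321 0.0482] [array([ 399.9, -243.1]), array([49.8, 45.7]), np.float64(63.2)]
t 10.8 cur [ 479.5 -157.8  151.8] hd -23.36 tilt [0.     0.0001] F [ 0.2  0.1 -0.1] gap 0.0918 q [-0.47  0.38  1.69 -0.    1.07  1.51]
0 [0.9, 1.8, -4.0] spin 0.24
```

View pics/w5.png

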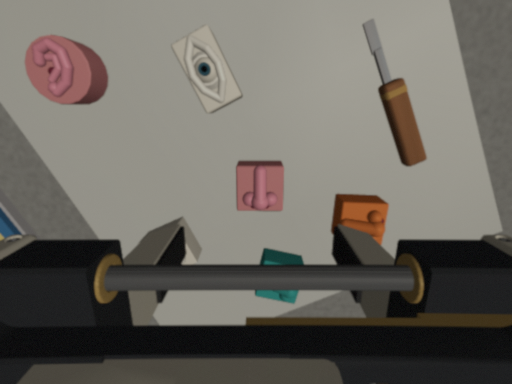

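```bash
python3 - <<'E'
import cv2
im=cv2.imread("pics/w5.png");cv2.imwrite("pics/w5c.png",cv2.resize(im[140:300,200:400],(750,600),interpolation=cv2.INTER_CUBIC))
E
python3 plan.py 478.2 -157.4 13.5 -23.3 4
```

```text
t 10.8 cur [ 479.5 -157.8  151.8] hd -23.36 tilt [0.     0.0001] F [ 0.2  0.1 -0.1] gap 0.0918 q [-0.47  0.38  1.69 -0.    1.07  1.51]
0 [0.0, 34.6, -0.3] spin -0.02
1 [0.0, 34.6, -0.3] spin -0.02
2 [0.0, 34.6, -0.3] spin -0.02
3 [0.0, 34.6, -0.3] spin -0.02
```

View pics/w5c.png

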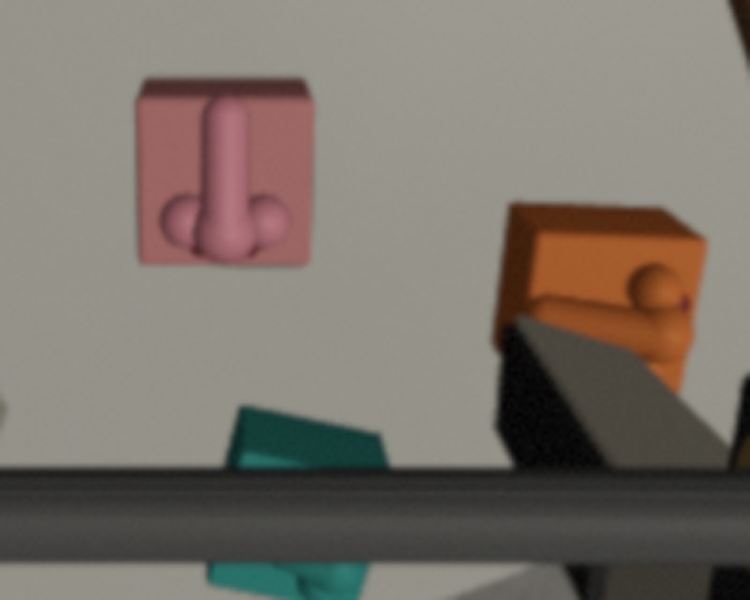

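The pink one (crop at 225,180; wrist px 260,187) is the pink nose; the others are orange and turquoise. The pink nose's tip points along tool -z, so it will lie with its x along the tray. Descending.

{"method": "carry_out", "body": {
  "series": [
    {"linear": [0,34,-1],"spin": 0},
    {"linear": [0,45,0],"spin": 0},
    {"linear": [0,40,0],"spin": 0},
    {"linear": [0,19,0],"spin": 0},
    {"linear": [0,0,0],"spin": 0}
  ]
}}

```text
time_s: 11.42
tool_pos: [0.4776, -0.1574, 0.0126]
eef_rot: [-0.989, 1.506, -1.501]
contact_force: [-0.2, 0.4, -0.1]
finger_gap: 0.0917
```

{"method": "carry_out", "body": {
  "series": [
    {"linear": [0,0,0],"spin": 0},
    {"linear": [0,0,0],"spin": 0},
    {"linear": [0,0,0],"spin": 0},
    {"linear": [0,0,0],"spin": 0},
    {"linear": [0,0,0],"spin": 0}
  ],
  "hand": 1
}}

```text
time_s: 12.05
tool_pos: [0.4785, -0.1582, 0.0139]
eef_rot: [-0.987, 1.503, -1.504]
contact_force: [0.7, 1.1, 2.2]
finger_gap: 0.0484
```

{"method": "carry_out", "body": {
  "series": [
    {"linear": [0,0,0],"spin": 0},
    {"linear": [0,0,0],"spin": 0}
  ]
}}

```text
time_s: 12.3
tool_pos: [0.4785, -0.1583, 0.0139]
eef_rot: [-0.987, 1.503, -1.504]
contact_force: [-0.2, 0.2, 4.1]
finger_gap: 0.0481
```

{"method": "carry_out", "body": {
  "series": [
    {"linear": [0,-10,0],"spin": 0},
    {"linear": [0,-30,0],"spin": 0},
    {"linear": [0,-40,0],"spin": 0},
    {"linear": [0,-20,0],"spin": 0}
  ]
}}

```text
time_s: 12.8
tool_pos: [0.4791, -0.1584, 0.116]
eef_rot: [-0.986, 1.501, -1.506]
contact_force: [-0.2, 0.7, -1.0]
finger_gap: 0.0485
```

```bash
python3 plan.py 627 230 110 1.55 10
```

```text
t 12.8 cur [ 479.1 -158.4  116. ] hd -23.44 tilt [0.0002 0.0028] F [-0.2  0.7 -1. ] gap 0.0485 q [-0.47  0.42  1.74  0.    0.98  1.51]
0 [-41.5, 0.6, -1.9] spin -2.5
1 [-41.6, 0.6, -0.1] spin -2.5
2 [-41.5, 0.6, 1.7] spin -2.5
3 [-41.4, 0.6, 3.6] spin -2.5
4 [-41.2, 0.6, 5.4] spin -2.5
5 [-40.9, 0.6, 7.1] spin -2.5
6 [-40.6, 0.6, 8.9] spin -2.5
7 [-40.2, 0.6, 10.7] spin -2.5
8 [-39.7, 0.6, 12.4] spin -2.5
9 [-39.1, 0.6, 14.1] spin -2.5
```

{"method": "carry_out", "body": {
  "series": [
    {"linear": [-41,0,-2],"spin": -2.5},
    {"linear": [-42,0,0],"spin": -2.5},
    {"linear": [-42,0,2],"spin": -2.5},
    {"linear": [-41,0,4],"spin": -2.5},
    {"linear": [-41,0,5],"spin": -2.5}
  ]
}}

```text
time_s: 13.42
tool_pos: [0.5528, 0.0371, 0.114]
eef_rot: [-1.114, 1.347, -1.347]
contact_force: [0.9, 0.3, -1.0]
finger_gap: 0.0487
```

{"method": "carry_out", "body": {
  "series": [
    {"linear": [-41,0,7],"spin": -2.5},
    {"linear": [-41,0,9],"spin": -2.5},
    {"linear": [-40,0,11],"spin": -2.5},
    {"linear": [-40,0,12],"spin": -2.5},
    {"linear": [-39,0,14],"spin": -2.5}
  ]
}}

```text
time_s: 14.05
tool_pos: [0.6263, 0.2318, 0.1138]
eef_rot: [-1.223, 1.188, -1.188]
contact_force: [0.3, -0.1, -0.3]
finger_gap: 0.0489
```

{"method": "carry_out", "body": {
  "series": [
    {"linear": [0,0,0],"spin": 0},
    {"linear": [0,0,0],"spin": 0}
  ]
}}

```text
time_s: 14.3
tool_pos: [0.6257, 0.2301, 0.1134]
eef_rot: [-1.223, 1.19, -1.189]
contact_force: [-0.2, 0.2, -1.9]
finger_gap: 0.049
```

```bash
python3 plan.py 627 231 36 1.55 4
python3 - <<'E'
from h import *
s=state();f=grab_frame("wrist");cv2.imwrite("pics/w6.png",f["image"])
E
python3 ins.py | grep -v "0.19\|0.20"
```

```text
t 14.3 cur [625.7 230.1 113.4] hd 1.55 tilt [ 0.0007 -0.0013] F [-0.2  0.2 -1.9] gap 0.049 q [ 0.24  0.7   1.24 -0.    1.21  1.78]
0 [-0.2, 19.3, 0.4] spin 0.0
1 [-0.2, 19.3, 0.4] spin 0.0
2 [-0.2, 19.3, 0.4] spin 0.0
3 [-0.2, 19.3, 0.4] spin 0.0
tcp [625.8 229.6 113.5]
Y [258. 182.] bbox [228 164  60  37] medz 0.0074 h 0.007 [array([635.4, 231.2]), array([36.5, 57.7]), np.float64(1.5)]
Y [258. 182.] bbox [228 164  60  37] medz 0.0074 h 0.0125 [array([636.9, 231.2]), array([35.7, 56.5]), np.float64(1.5)]
Y [335. 221.] bbox [326 204  19  37] medz 0.0075 h 0.007 [array([595., 152.]), array([39.8, 16.8]), np.float64(1.7)]
Y [335. 221.] bbox [326 204  19  37] medz 0.0075 h 0.0125 [array([597.3, 153.6]), array([39. , 16.5]), np.float64(1.7)]
ins [257. 174.] bbox [211 147  94  68] medz 0.0161 h 0.013 [array([637.9, 231.7]), array([66.1, 86.9]), np.float64(1.9)]
ins [257. 174.] bbox [211 147  94  68] medz 0.0161 h 0.017 [array([639. , 231.7]), array([65.1, 85.5]), np.float64(1.9)]
ins [337. 213.] bbox [307 192  58  49] medz 0.0128 h 0.013 [array([603.7, 154.5]), array([51.2, 54.9]), np.float64(1.4)]
ins [337. 213.] bbox [307 192  58  49] medz 0.0128 h 0.017 [array([605.3, 155.7]), array([50.4, 54. ]), np.float64(1.4)]
```

View pics/w6.png

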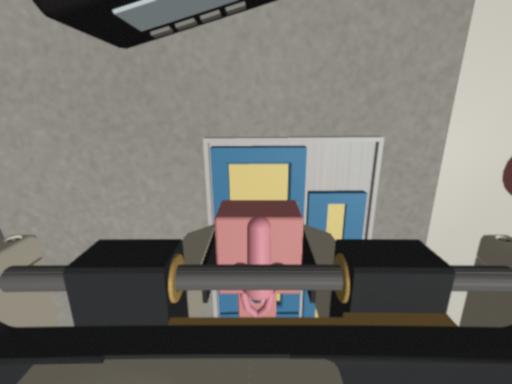

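{"method": "carry_out", "body": {
  "series": [
    {"linear": [-1,10,1.2],"spin": 0},
    {"linear": [0,30,0],"spin": 0},
    {"linear": [0,25,0],"spin": 0},
    {"linear": [0,12,0],"spin": 0},
    {"linear": [0,0,0],"spin": 0}
  ]
}}

```text
time_s: 15.02
tool_pos: [0.627, 0.231, 0.0358]
eef_rot: [-1.223, 1.191, -1.189]
contact_force: [-0.1, -0.7, -1.0]
finger_gap: 0.0491
```

```bash
python3 plan.py 627 230.7 21 1.55 3;  python3 - <<'E'
from h import *
s=state();f=grab_frame("wrist");cv2.imwrite("pics/w7.png",f["image"])
E
```

```text
t 15.03 cur [627.  231.   35.8] hd 1.53 tilt [ 0.0005 -0.0018] F [-0.1 -0.7 -1. ] gap 0.0491 q [ 0.24  0.78  1.3  -0.    1.06  1.78]
0 [0.1, 4.9, 0.0] spin -0.01
1 [0.1, 4.9, 0.0] spin -0.01
2 [0.1, 4.9, 0.0] spin -0.01
```

View pics/w7.png

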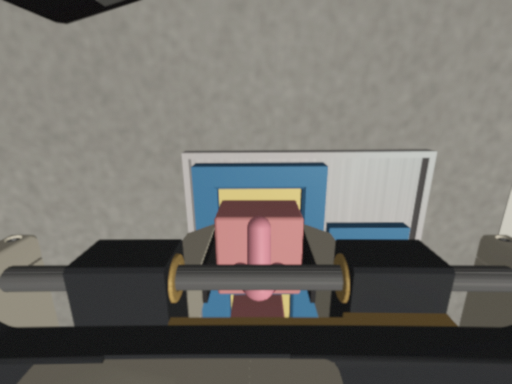

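{"method": "carry_out", "body": {
  "series": [
    {"linear": [0,6,0],"spin": 0},
    {"linear": [0,5,0],"spin": 0},
    {"linear": [0,3,0],"spin": 0},
    {"linear": [0,1,0],"spin": 0},
    {"linear": [0,0,0],"spin": 0}
  ]
}}

```text
time_s: 15.7
tool_pos: [0.6275, 0.2315, 0.0217]
eef_rot: [-1.222, 1.189, -1.189]
contact_force: [-0.1, 1.1, -0.6]
finger_gap: 0.0491
```

{"method": "carry_out", "body": {
  "series": [
    {"linear": [0,1,0],"spin": 0},
    {"linear": [0,0,0],"spin": 0}
  ]
}}

```text
time_s: 15.95
tool_pos: [0.6277, 0.2316, 0.021]
eef_rot: [-1.221, 1.189, -1.189]
contact_force: [0.3, 0.9, -1.3]
finger_gap: 0.0487
```

{"method": "carry_out", "body": {
  "series": [
    {"linear": [0,1,0],"spin": 0},
    {"linear": [0,0,0],"spin": 0}
  ]
}}

```text
time_s: 16.2
tool_pos: [0.6277, 0.2316, 0.021]
eef_rot: [-1.221, 1.188, -1.189]
contact_force: [-2.0, -0.9, 7.1]
finger_gap: 0.0485
```

Contact at the floor (21.0 − 13.9 ≈ 7 mm). Release.

{"method": "carry_out", "body": {
  "series": [
    {"linear": [0,0,0],"spin": 0},
    {"linear": [0,0,0],"spin": 0},
    {"linear": [0,0,0],"spin": 0}
  ],
  "hand": 0.2
}}

```text
time_s: 16.58
tool_pos: [0.6274, 0.2315, 0.0195]
eef_rot: [-1.222, 1.189, -1.189]
contact_force: [-0.0, 0.1, 0.5]
finger_gap: 0.0719
```

{"method": "carry_out", "body": {
  "series": [
    {"linear": [0,-10,0],"spin": 0},
    {"linear": [0,-40,0],"spin": 0},
    {"linear": [0,-50,0],"spin": 0},
    {"linear": [0,-30,0],"spin": 0},
    {"linear": [0,0,0],"spin": 0}
  ]
}}

```text
time_s: 17.2
tool_pos: [0.6291, 0.232, 0.1536]
eef_rot: [-1.216, 1.185, -1.191]
contact_force: [-0.5, 0.2, -0.4]
finger_gap: 0.0735
```

```bash
python3 - <<'E'
from h import *
s=state();f=grab_frame("wrist");cv2.imwrite("pics/w8.png",f["image"])
E
python3 eye.py wrist pink_nose 0.03 .042; python3 plan.py 648 -36 150 0 6
```

```text
tcp [627.9 231.7 151.1]
pink_nose 0.66 [260. 189.] z [0.0253 0.0394 0.0546] [array([627.6, 232.5]), array([49.3, 48.9]), np.float64(1.6)]
  tcp [626.7 231.4 148.4]
pink_nose 0.75 [259. 187.] z [0.0207 0.0394 0.0547] [array([627.8, 232.5]), array([48.7, 48.9]), np.float64(1.4)]
  tcp [626.6 231.4 148. ]
pink_nose 0.93 [257. 187.] z [0.0159 0.0394 0.0546] [array([627.8, 232.6]), array([48.8, 48.9]), np.float64(1.3)]
t 17.55 cur [626.9 231.4 148.3] hd 1.56 tilt [ 0.0006 -0.0024] F [ 0.2 -0.2 -0.8] gap 0.0733 q [ 0.24  0.67  1.19 -0.    1.28  1.78]
0 [44.6, -0.3, 2.3] spin 0.26
1 [44.6, -0.3, 2.5] spin 0.26
2 [44.6, -0.3, 2.7] spin 0.26
3 [44.6, -0.3, 2.9] spin 0.26
4 [44.6, -0.3, 3.1] spin 0.26
5 [44.6, -0.3, 3.3] spin 0.26
```

View pics/w8.png

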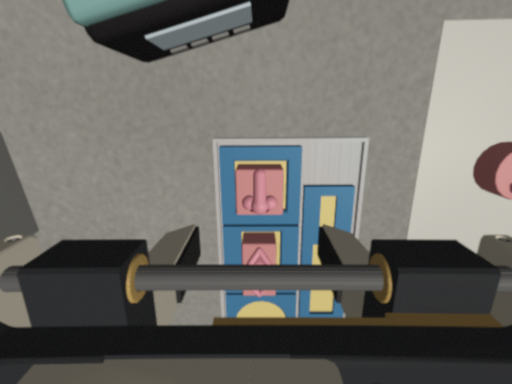

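{"method": "carry_out", "body": {
  "series": [
    {"linear": [44,0,2],"spin": 0},
    {"linear": [45,0,2],"spin": 0.5},
    {"linear": [45,0,3],"spin": 0.5},
    {"linear": [45,0,3],"spin": 0.5},
    {"linear": [45,0,3],"spin": 0}
  ],
  "hand": 0
}}

```text
time_s: 18.18
tool_pos: [0.644, 0.0064, 0.149]
eef_rot: [-1.21, 1.209, -1.208]
contact_force: [0.6, -0.5, -0.8]
finger_gap: 0.0915
```

{"method": "carry_out", "body": {
  "series": [
    {"linear": [44,0,3],"spin": 0},
    {"linear": [0,0,0],"spin": 0},
    {"linear": [0,0,0],"spin": 0}
  ]
}}

```text
time_s: 18.55
tool_pos: [0.647, -0.0358, 0.1491]
eef_rot: [-1.21, 1.21, -1.208]
contact_force: [-0.6, -0.1, -0.0]
finger_gap: 0.0921
```

```bash
python3 - <<'E'
from h import *
s=state();f=grab_frame("wrist");cv2.imwrite("pics/w9.png",f["image"])
E
python3 eye.py wrist pink_ear 0.026 .036; python3 plan.py 648 -36 13.5 0 4
```

```text
tcp [647.  -35.1 149.3]
pink_ear 0.97 [260. 183.] z [0.0198 0.0325 0.0427] [array([652.7, -34.1]), array([56.8, 56.5]), np.float64(1.1)]
  tcp [647.1 -34.7 149.6]
pink_ear 0.6 [262. 185.] z [0.0122 0.0325 0.0428] [array([652.8, -34.7]), array([56.4, 56.8]), np.float64(1.9)]
  tcp [647.2 -34.9 149.7]
pink_ear 0.62 [257. 183.] z [0.0224 0.0325 0.0428] [array([653. , -34.4]), array([56.6, 56.4]), np.float64(57.9)]
t 18.9 cur [647.2 -35.3 149.8] hd 0.13 tilt [0.0001 0.0001] F [-0.3  0.4 -0.1] gap 0.092 q [-0.17  0.63  1.26 -0.    1.25  1.4 ]
0 [0.2, 34.1, 0.2] spin 0.03
1 [0.2, 34.1, 0.2] spin 0.03
2 [0.2, 34.1, 0.2] spin 0.03
3 [0.2, 34.1, 0.2] spin 0.03
```

View pics/w9.png

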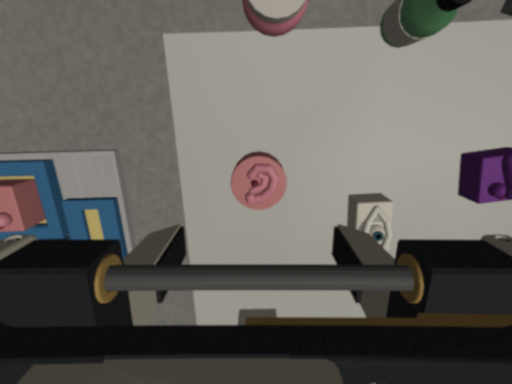

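{"method": "carry_out", "body": {
  "series": [
    {"linear": [0,35,5],"spin": 0.1},
    {"linear": [0,45,0],"spin": 0},
    {"linear": [0,40,0],"spin": 0},
    {"linear": [0,16.5,0],"spin": 0},
    {"linear": [0,0,0],"spin": 0}
  ]
}}

```text
time_s: 19.52
tool_pos: [0.652, -0.036, 0.0127]
eef_rot: [-1.21, 1.211, -1.209]
contact_force: [-0.2, -0.1, 0.8]
finger_gap: 0.092
```

```bash
python3 plan.py 652.3 -34.7 13.5 0 1
python3 - <<'E'
from h import *
s=state();f=grab_frame("wrist");cv2.imwrite("pics/w10.png",f["image"])
E
```

```text
t 19.52 cur [652.  -36.   12.7] hd -0.03 tilt [-0.0002 -0.0014] F [-0.2 -0.1  0.8] gap 0.092 q [-0.17  0.79  1.37 -0.    0.98  1.4 ]
0 [-1.3, -0.8, 0.3] spin -0.03
```

View pics/w10.png

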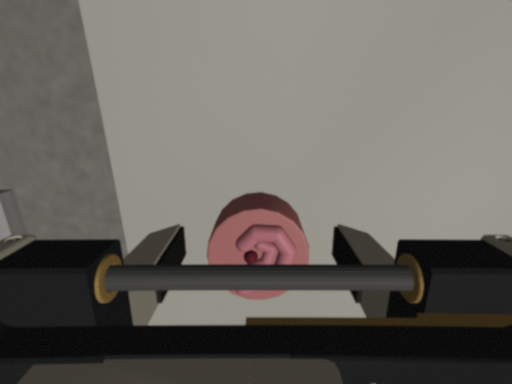

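{"method": "carry_out", "body": {
  "series": [
    {"linear": [-1,0,0.5],"spin": 0},
    {"linear": [0,0,0],"spin": 0},
    {"linear": [0,0,0],"spin": 0},
    {"linear": [0,0,0],"spin": 0},
    {"linear": [0,0,0],"spin": 0}
  ],
  "hand": 1
}}

```text
time_s: 20.2
tool_pos: [0.6529, -0.0353, 0.0136]
eef_rot: [-1.209, 1.209, -1.21]
contact_force: [-0.8, 0.2, 3.2]
finger_gap: 0.0573
```

{"method": "carry_out", "body": {
  "series": [
    {"linear": [0,0,0],"spin": 0},
    {"linear": [0,0,0],"spin": 0}
  ]
}}

```text
time_s: 20.45
tool_pos: [0.6529, -0.0353, 0.0136]
eef_rot: [-1.209, 1.209, -1.21]
contact_force: [-1.5, 0.2, 5.1]
finger_gap: 0.0574
```

{"method": "carry_out", "body": {
  "series": [
    {"linear": [0,-10,0],"spin": 0},
    {"linear": [0,-30,0],"spin": 0},
    {"linear": [0,-40,0],"spin": 0},
    {"linear": [0,-30,0],"spin": 0}
  ]
}}

```text
time_s: 20.95
tool_pos: [0.653, -0.0352, 0.125]
eef_rot: [-1.208, 1.209, -1.21]
contact_force: [-0.5, -0.1, -0.8]
finger_gap: 0.0571
```

```bash
python3 plan.py 445 225.5 120 1.55 9;python3 - <<'E'
from h import *
s=state();f=grab_frame("wrist");cv2.imwrite("pics/w11.png",f["image"]);W=cloud(f,s)
R=Ro.from_rotvec(s["eef_rot"]).as_matrix();L=(W-np.array(s["tool_pos"]))@R*1000
hsv=cv2.cvtColor(f["image"],cv2.COLOR_BGR2HSV)
M=((hsv[...,0]>165)|(hsv[...,0]<6))&(hsv[...,1]>70);M[:190]=0
P=L[M];P=P[(P[:,1]<-17)&(P[:,1]>-21)&(abs(P[:,0])<40)&(abs(P[:,2])<40)]
print(len(P),np.percentile(P,[0.5,99.5],axis=0))
E
```

```text
t 20.95 cur [653.  -35.2 125. ] hd -0.04 tilt [0.0003 0.0011] F [-0.5 -0.1 -0.8] gap 0.0571 q [-0.17  0.66  1.27 -0.    1.2   1.4 ]
0 [-29.0, 0.5, -23.1] spin -0.18
1 [-29.0, 0.5, -23.0] spin -0.18
2 [-29.1, 0.5, -23.0] spin -0.18
3 [-29.2, 0.5, -22.9] spin -0.18
4 [-29.2, 0.5, -22.8] spin -0.18
5 [-29.3, 0.5, -22.7] spin -0.18
6 [-29.4, 0.5, -22.6] spin -0.18
7 [-29.4, 0.5, -22.5] spin -0.18
8 [-29.5, 0.5, -22.4] spin -0.18
3166 [[-29.40955978 -20.6032214  -27.32012776]
 [ 27.62559215 -17.0959123   27.82809926]]
```

View pics/w11.png

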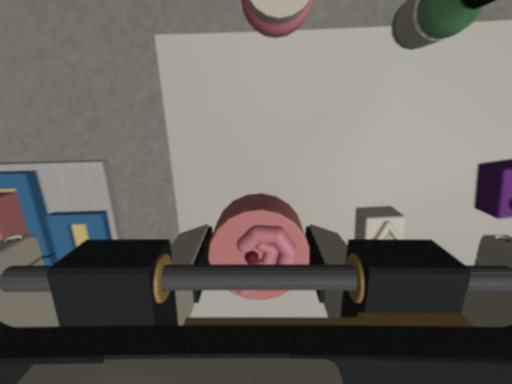

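{"method": "carry_out", "body": {
  "series": [
    {"linear": [-29,1,-23],"spin": -0.2},
    {"linear": [-29,1,-23],"spin": -0.2},
    {"linear": [-29,1,-23],"spin": -0.2},
    {"linear": [-29,1,-23],"spin": -0.2},
    {"linear": [-29,1,-23],"spin": -0.2}
  ]
}}

```text
time_s: 21.62
tool_pos: [0.5358, 0.1099, 0.1179]
eef_rot: [-1.217, 1.197, -1.197]
contact_force: [-0.0, -0.1, -0.7]
finger_gap: 0.0573
```

{"method": "carry_out", "body": {
  "series": [
    {"linear": [-29,0,-23],"spin": -0.2},
    {"linear": [-29,0,-23],"spin": -0.2},
    {"linear": [-29,0,-23],"spin": -0.2},
    {"linear": [-29,0,-22],"spin": 0},
    {"linear": [0,0,0],"spin": 0}
  ]
}}

```text
time_s: 22.25
tool_pos: [0.4416, 0.2244, 0.118]
eef_rot: [-1.224, 1.188, -1.186]
contact_force: [0.0, -0.5, -1.1]
finger_gap: 0.0573
```

{"method": "carry_out", "body": {
  "series": [
    {"linear": [0,0,0],"spin": 0}
  ]
}}

```text
time_s: 22.38
tool_pos: [0.4437, 0.2228, 0.1182]
eef_rot: [-1.222, 1.188, -1.189]
contact_force: [-0.0, -0.2, -0.6]
finger_gap: 0.0577
```

```bash
python3 plan.py 445.2 225.4 36 1.55 4;python3 - <<'E'
from h import *
s=state();f=grab_frame("wrist");cv2.imwrite("pics/w12.png",f["image"])
E
python3 ins.py | grep -v "0.19\|0.20"
```

```text
t 22.38 cur [443.7 222.8 118.2] hd 1.58 tilt [0.0003 0.0006] F [-0.  -0.2 -0.6] gap 0.0577 q [ 0.31  0.41  1.75 -0.    0.98  1.85]
0 [-0.6, 20.5, 0.4] spin 0.01
1 [-0.6, 20.5, 0.4] spin 0.01
2 [-0.6, 20.5, 0.4] spin 0.01
3 [-0.6, 20.5, 0.4] spin 0.01
tcp [443.9 222.6 118.1]
Y [342.  97.] bbox [321   0  40 178] medz 0.0073 h 0.007 [array([534.6, 150.1]), array([149.9,  29.2]), np.float64(1.8)]
Y [342.  97.] bbox [321   0  40 178] medz 0.0073 h 0.0125 [array([534.4, 151.6]), array([146.8,  28.6]), np.float64(1.8)]
Y [275.  98.] bbox [232  47  51  89] medz 0.0075 h 0.007 [array([527.6, 212.4]), array([39.8, 86. ]), np.float64(61.6)]
Y [275.  98.] bbox [232  47  51  89] medz 0.0075 h 0.0125 [array([527.5, 212.6]), array([39. , 84.3]), np.float64(61.6)]
Y [256. 181.] bbox [224 159  66  46] medz 0.0074 h 0.007 [array([453.2, 226.1]), array([45.4, 65.4]), np.float64(3.6)]
Y [256. 181.] bbox [224 159  66  46] medz 0.0074 h 0.0125 [array([454.7, 226.1]), array([44.5, 64.1]), np.float64(3.6)]
Y [346. 320.] bbox [184 312 290  15] medz 0.2109 h 0.007 [array([291.5, 138.9]), array([ 17.8, 335.2])
[... 420 characters left out ...]
 189] medz 0.0117 h 0.013 [array([528.9, 152.4]), array([157.6,  55.2]), np.float64(1.4)]
ins [340.  86.] bbox [307   0  78 189] medz 0.0117 h 0.017 [array([528.8, 153.5]), array([155.2,  54.4]), np.float64(1.4)]
ins [255. 174.] bbox [210 147  93  77] medz 0.0161 h 0.013 [array([449.9, 225.8]), array([77.1, 86.8]), np.float64(1.8)]
ins [255. 174.] bbox [210 147  93  77] medz 0.0161 h 0.017 [array([451.1, 225.8]), array([75.9, 85.5]), np.float64(1.8)]
ins [347. 320.] bbox [184 312 290  15] medz 0.2108 h 0.013 [array([296.7, 140.9]), array([ 17.4, 327.7]), np.float64(1.3)]
ins [347. 320.] bbox [184 312 290  15] medz 0.2108 h 0.017 [array([300.1, 142.1]), array([ 17.1, 322.7]), np.float64(1.3)]
```

View pics/w12.png

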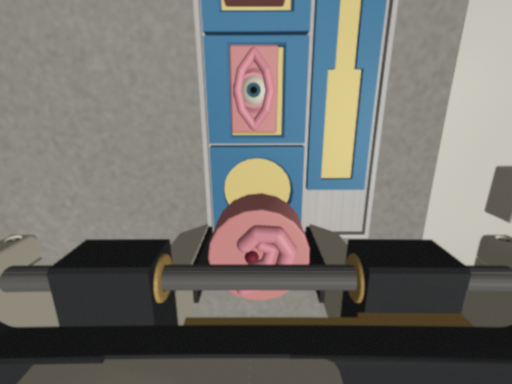

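{"method": "carry_out", "body": {
  "series": [
    {"linear": [-2.3,14,1.3],"spin": 0},
    {"linear": [0,30,0],"spin": 0},
    {"linear": [0,25,0],"spin": 0},
    {"linear": [0,12,0],"spin": 0},
    {"linear": [0,0,0],"spin": 0}
  ]
}}

```text
time_s: 23.1
tool_pos: [0.4442, 0.225, 0.0362]
eef_rot: [-1.224, 1.191, -1.189]
contact_force: [0.1, 0.5, 0.2]
finger_gap: 0.0572
```

```bash
python3 plan.py 445 225 21 1.55 3;  python3 - <<'E'
from h import *
s=state();f=grab_frame("wrist");cv2.imwrite("pics/w13.png",f["image"])
E
```

```text
t 23.1 cur [444.2 225.   36.2] hd 1.53 tilt [ 0.0007 -0.0019] F [0.1 0.5 0.2] gap 0.0572 q [ 0.31  0.54  1.83 -0.    0.78  1.86]
0 [0.0, 5.1, 0.3] spin -0.01
1 [0.0, 5.1, 0.3] spin -0.01
2 [0.0, 5.1, 0.3] spin -0.01
```

View pics/w13.png

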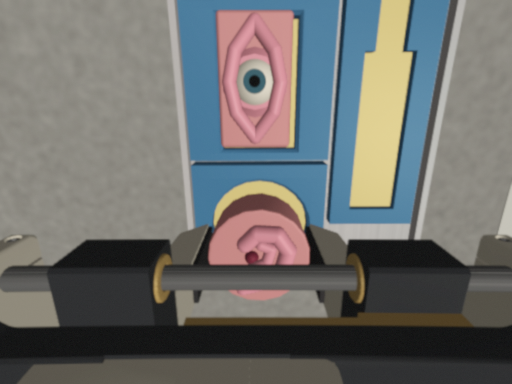

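{"method": "carry_out", "body": {
  "series": [
    {"linear": [0,6,0.7],"spin": 0},
    {"linear": [0,5,0],"spin": 0},
    {"linear": [0,3,0],"spin": 0},
    {"linear": [0,1.5,0],"spin": 0},
    {"linear": [0,0,0],"spin": 0}
  ]
}}

```text
time_s: 23.78
tool_pos: [0.4452, 0.2254, 0.0217]
eef_rot: [-1.222, 1.189, -1.189]
contact_force: [-0.1, 0.6, -0.6]
finger_gap: 0.0573
```

{"method": "carry_out", "body": {
  "series": [
    {"linear": [0,1,0],"spin": 0},
    {"linear": [0,0,0],"spin": 0}
  ]
}}

```text
time_s: 24.02
tool_pos: [0.4453, 0.2254, 0.0207]
eef_rot: [-1.222, 1.189, -1.189]
contact_force: [-0.0, 0.9, -1.5]
finger_gap: 0.0571
```

{"method": "carry_out", "body": {
  "series": [
    {"linear": [0,1,0],"spin": 0},
    {"linear": [0,0,0],"spin": 0}
  ]
}}

```text
time_s: 24.28
tool_pos: [0.4453, 0.2255, 0.0205]
eef_rot: [-1.221, 1.189, -1.189]
contact_force: [-3.3, -1.0, 8.1]
finger_gap: 0.0572
```

{"method": "carry_out", "body": {
  "series": [
    {"linear": [0,0,0],"spin": 0},
    {"linear": [0,0,0],"spin": 0},
    {"linear": [0,0,0],"spin": 0}
  ],
  "hand": 0.15
}}

```text
time_s: 24.65
tool_pos: [0.4453, 0.2254, 0.0196]
eef_rot: [-1.222, 1.189, -1.189]
contact_force: [-0.8, -0.3, 0.2]
finger_gap: 0.0772
```

{"method": "carry_out", "body": {
  "series": [
    {"linear": [0,-10,0],"spin": 0},
    {"linear": [0,-40,0],"spin": 0},
    {"linear": [0,-50,0],"spin": 0},
    {"linear": [0,-40,0],"spin": 0},
    {"linear": [0,0,0],"spin": 0}
  ]
}}

```text
time_s: 25.28
tool_pos: [0.4471, 0.2261, 0.1634]
eef_rot: [-1.215, 1.185, -1.191]
contact_force: [0.9, -0.3, 0.3]
finger_gap: 0.0779
```

```bash
python3 - <<'E'
from h import *
s=state();f=grab_frame("wrist");cv2.imwrite("pics/w14.png",f["image"])
E
python3 eye.py wrist pink_ear 0.033 .042; python3 ins.py | grep -v "0.19\|0.20\|0.21";python3 plan.py 482 -317 130 1.3 10
```

```text
tcp [445.9 225.7 161.3]
pink_ear 0.93 [260. 188.] z [0.0315 0.0395 0.0497] [array([445.4, 226.7]), array([55.4, 56.3]), np.float64(87.4)]
  tcp [444.6 225.2 159.1]
pink_ear 0.93 [259. 188.] z [0.0222 0.0394 0.0498] [array([445.2, 226. ]), array([57.2, 56. ]), np.float64(22.6)]
  tcp [444.5 225.2 158.5]
pink_ear 0.94 [259. 186.] z [0.0259 0.0395 0.0498] [array([445.2, 226.5]), array([56.3, 56.7]), np.float64(62.4)]
tcp [444.7 225.2 158.6]
Y [334.  96.] bbox [316   6  34 164] medz 0.0073 h 0.007 [array([538.5, 150.2]), array([158.2,  29.2]), np.float64(1.8)]
Y [334.  96.] bbox [316   6  34 164] medz 0.0073 h 0.0125 [array([538.3, 151.6]), array([155.4,  28.7]), np.float64(1.8)]
Y [275. 101.] bbox [238  56  44  76] medz 0.0074 h 0.007 [array([536.3, 227.6]), array([73.5, 45.9]), np.float64(1.4)]
Y [275. 101.] bbox [238  56  44  76] medz 0.0074 h 0.0125 [array([536.1, 227.6]), array([72.2, 45.1]), np.float64(1.4)]
Y [127. 279.] bbox [117 254  26  50] medz 0.2421 h 0.007 [array([310.3, 387.8]), array([27.7, 75.6]), np.float64(78.1)]
Y [127. 279.] bbox [117 254  26  50] medz 0.2421 h 0.012
[... 1973 characters left out ...]
72.6, 25.3]), np.float64(13.4)]
ins [383. 320.] bbox [221 313 291  14] medz 0.2513 h 0.013 [array([262.6,  82.1]), array([ 19.5, 377.2]), np.float64(1.4)]
ins [383. 320.] bbox [221 313 291  14] medz 0.2513 h 0.017 [array([266.1,  84.1]), array([ 19.2, 372.2]), np.float64(1.4)]
t 25.68 cur [444.8 225.3 158.8] hd 1.56 tilt [ 0.0006 -0.0019] F [-0.7  0.2 -0.9] gap 0.0782 q [ 0.31  0.36  1.7  -0.    1.08  1.86]
0 [54.3, 2.9, 2.2] spin 0.03
1 [54.3, 2.9, 2.3] spin 0.03
2 [54.3, 2.9, 2.3] spin 0.03
3 [54.3, 2.9, 2.3] spin 0.03
4 [54.3, 2.9, 2.3] spin 0.03
5 [54.3, 2.9, 2.4] spin 0.03
6 [54.3, 2.9, 2.4] spin 0.03
7 [54.3, 2.9, 2.4] spin 0.03
8 [54.3, 2.9, 2.4] spin 0.03
9 [54.3, 2.9, 2.5] spin 0.03
```

View pics/w14.png

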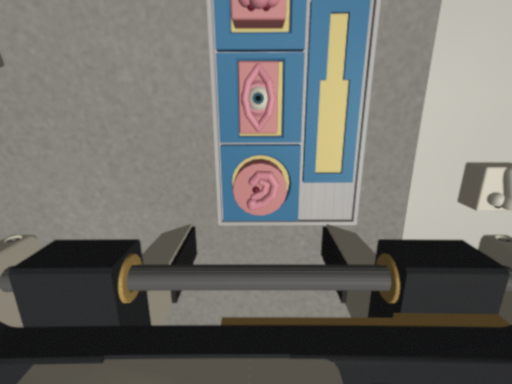

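{"method": "carry_out", "body": {
  "series": [
    {"linear": [54,3,2],"spin": 0},
    {"linear": [54,3,2],"spin": 0},
    {"linear": [54,3,2],"spin": 0},
    {"linear": [54,3,2],"spin": 0},
    {"linear": [54,3,2],"spin": 0}
  ],
  "hand": 0.4
}}

```text
time_s: 26.3
tool_pos: [0.4624, -0.0459, 0.1443]
eef_rot: [-1.222, 1.189, -1.189]
contact_force: [0.3, 0.3, -0.1]
finger_gap: 0.0551
```

{"method": "carry_out", "body": {
  "series": [
    {"linear": [54,3,3],"spin": 0},
    {"linear": [54,3,3],"spin": 0},
    {"linear": [54,3,3],"spin": 0},
    {"linear": [54,3,3],"spin": 0},
    {"linear": [54,2,2],"spin": 0}
  ]
}}

```text
time_s: 26.92
tool_pos: [0.4837, -0.3154, 0.1299]
eef_rot: [-1.222, 1.19, -1.188]
contact_force: [0.8, 0.8, 0.4]
finger_gap: 0.0553
```

{"method": "carry_out", "body": {
  "series": [
    {"linear": [0,0,0],"spin": 0},
    {"linear": [0,0,0],"spin": 0}
  ]
}}

```text
time_s: 27.18
tool_pos: [0.4835, -0.313, 0.1299]
eef_rot: [-1.222, 1.191, -1.188]
contact_force: [-0.1, 0.2, 0.4]
finger_gap: 0.0551
```

```bash
python3 - <<'E'
from h import *
s=state();f=grab_frame("wrist");cv2.imwrite("pics/w15.png",f["image"])
E
python3 eye.py wrist wax_knife 0.003 .03;python3 plan.py 480 -317 130 1.3 1
```

```text
tcp [ 483.7 -312.5  130.3]
wax_knife 0.96 [264. 175.] z [0.0028 0.0175 0.019 ] [array([ 507.6, -317.2]), array([148.6,  21.8]), np.float64(1.1)]
  tcp [ 484.  -312.3  130.7]
wax_knife 0.94 [264. 172.] z [0.0027 0.0174 0.0189] [array([ 507.8, -317.2]), array([149.1,  22.1]), np.float64(1.5)]
  tcp [ 484.2 -312.6  131. ]
wax_knife 0.66 [262. 174.] z [0.0022 0.0173 0.0189] [array([ 507.7, -317.3]), array([148.2,  21.7]), np.float64(1.4)]
t 27.52 cur [ 484.2 -313.   131. ] hd 1.62 tilt [0.0003 0.0003] F [ 0.6 -0.8 -0.3] gap 0.0552 q [-0.71  0.52  1.51 -0.    1.1   0.84]
0 [3.9, 1.0, -4.3] spin 0.32
```

View pics/w15.png

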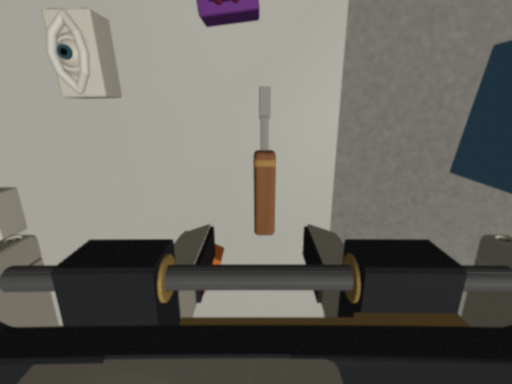

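{"method": "carry_out", "body": {
  "series": [
    {"linear": [5,20,-1.5],"spin": 0.3},
    {"linear": [0,40,0],"spin": 0},
    {"linear": [0,40,0],"spin": 0},
    {"linear": [0,12,0],"spin": 0},
    {"linear": [0,0,0],"spin": 0}
  ]
}}

```text
time_s: 28.15
tool_pos: [0.4826, -0.3186, 0.0188]
eef_rot: [-1.22, 1.193, -1.192]
contact_force: [0.3, 0.2, 0.3]
finger_gap: 0.0553
```

```bash
python3 plan.py 482.7 -317.8 9.5 1.35 1
python3 - <<'E'
from h import *
s=state();f=grab_frame("wrist");cv2.imwrite("pics/w16.png",f["image"])
E
```

```text
t 28.15 cur [ 482.6 -318.6   18.8] hd 1.27 tilt [-0.0004 -0.0005] F [0.3 0.2 0.3] gap 0.0553 q [-0.72  0.67  1.61 -0.    0.86  0.83]
0 [-0.8, 9.3, 0.1] spin -0.08
```

View pics/w16.png

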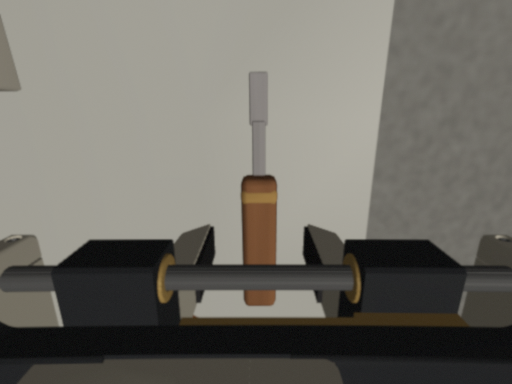

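Centred on the handle. Lower and grip.

{"method": "carry_out", "body": {
  "series": [
    {"linear": [-0.5,8,0],"spin": 0},
    {"linear": [0,0.5,0],"spin": 0},
    {"linear": [0,0,0],"spin": 0}
  ]
}}

```text
time_s: 28.58
tool_pos: [0.4827, -0.3184, 0.0106]
eef_rot: [-1.219, 1.192, -1.194]
contact_force: [0.4, -0.4, 0.4]
finger_gap: 0.0545
```

{"method": "carry_out", "body": {
  "series": [
    {"linear": [0,0,0],"spin": 0},
    {"linear": [0,0,0],"spin": 0},
    {"linear": [0,0,0],"spin": 0},
    {"linear": [0,0,0],"spin": 0},
    {"linear": [0,0,0],"spin": 0}
  ],
  "hand": 1
}}

```text
time_s: 29.2
tool_pos: [0.4826, -0.3183, 0.0103]
eef_rot: [-1.22, 1.193, -1.193]
contact_force: [-0.6, -0.3, 1.2]
finger_gap: 0.0217
```

{"method": "carry_out", "body": {
  "series": [
    {"linear": [0,0,0],"spin": 0},
    {"linear": [0,0,0],"spin": 0}
  ]
}}

```text
time_s: 29.45
tool_pos: [0.4826, -0.3183, 0.0103]
eef_rot: [-1.22, 1.193, -1.193]
contact_force: [-0.5, -0.8, -0.0]
finger_gap: 0.0212
```

{"method": "carry_out", "body": {
  "series": [
    {"linear": [0,-5,0],"spin": 0},
    {"linear": [0,-20,0],"spin": 0},
    {"linear": [0,-40,0],"spin": 0},
    {"linear": [0,-30,0],"spin": 0}
  ]
}}

```text
time_s: 29.95
tool_pos: [0.4827, -0.3184, 0.1069]
eef_rot: [-1.219, 1.192, -1.194]
contact_force: [-0.4, -0.3, -1.1]
finger_gap: 0.0216
```

```bash
python3 plan.py 513 150 105 1.6 10
cat > hk.py <<'E'
from h import *
s=state();f=grab_frame("wrist")
import sys;cv2.imwrite(sys.argv[1],f["image"]);W=cloud(f,s)
R=Ro.from_rotvec(s["eef_rot"]).as_matrix();L=(W-np.array(s["tool_pos"]))@R*1000
ms=silhouettes("wrist","wax_knife")
for m in ms[:2]:
    P=L[m["pixels"]];P=P[(P[:,1]>-30)&(P[:,1]<25)]
    print(m["p"],m["point"],len(P))
    for a,b in ((95,102),(80,95),(60,80),(45,60),(25,40),(-60,-20)):
        Q=P[(P[:,2]>a)&(P[:,2]<b)]
        if len(Q)>5: print((a,b),"n",len(Q),"x",np.round(np.percentile(Q[:,0],[2,98]),1),"depth y",np.round(np.percentile(Q[:,1],[10,50,90]),1))
    print("z ext",np.percentile(P[:,2],[.5,99.5]))
E
python3 hk.py pics/w17.png
```

```text
t 29.95 cur [ 482.7 -318.4  106.9] hd 1.26 tilt [0.0007 0.0007] F [-0.4 -0.3 -1.1] gap 0.0216 q [-0.72  0.55  1.54  0.    1.05  0.83]
0 [-46.8, 0.2, 4.1] spin -0.03
1 [-46.8, 0.2, 4.1] spin -0.03
2 [-46.8, 0.2, 4.1] spin -0.03
3 [-46.8, 0.2, 4.1] spin -0.03
4 [-46.7, 0.2, 4.2] spin -0.03
5 [-46.7, 0.2, 4.2] spin -0.03
6 [-46.7, 0.2, 4.2] spin -0.03
7 [-46.7, 0.2, 4.3] spin -0.03
8 [-46.7, 0.2, 4.3] spin -0.03
9 [-46.7, 0.2, 4.3] spin -0.03
0.89 [257.8, 202.6] 5745
(95, 102) n 188 x [-6.1  3.8] depth y [6.6 7.4 8.4]
(80, 95) n 533 x [-6.2  3.9] depth y [6.3 7.2 8.2]
(60, 80) n 606 x [-6.3  3.9] depth y [3.7 5.3 7.6]
(45, 60) n 345 x [-4.7  2.9] depth y [3.5 4.3 5.3]
(25, 40) n 1117 x [-11.2   9.1] depth y [-8.6 -7.3 -2.6]
(-60, -20) n 811 x [-11.1   9.6] depth y [-8.3 -7.5 -6.2]
z ext [-47.7886501   99.05921127]
```

View pics/w17.png

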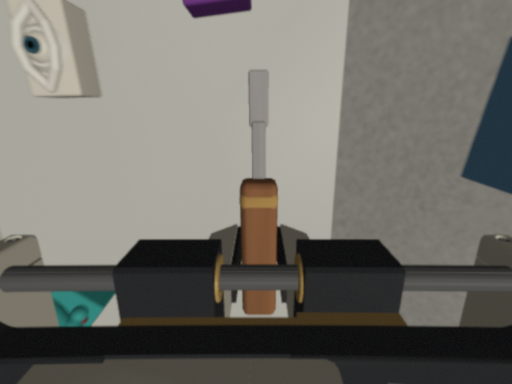

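{"method": "carry_out", "body": {
  "series": [
    {"linear": [-47,0,4],"spin": 0},
    {"linear": [-47,0,4],"spin": 0},
    {"linear": [-47,0,4],"spin": 0},
    {"linear": [-47,0,4],"spin": 0},
    {"linear": [-47,0,4],"spin": 0}
  ]
}}

```text
time_s: 30.68
tool_pos: [0.4967, -0.0812, 0.1042]
eef_rot: [-1.22, 1.194, -1.192]
contact_force: [-0.0, 0.2, -0.6]
finger_gap: 0.0215
```

{"method": "carry_out", "body": {
  "series": [
    {"linear": [-47,0,4],"spin": 0},
    {"linear": [-47,0,4],"spin": -0.3},
    {"linear": [-47,0,4],"spin": 0},
    {"linear": [-46,0,4],"spin": 0},
    {"linear": [-46,0,4],"spin": 0}
  ]
}}

```text
time_s: 31.3
tool_pos: [0.5108, 0.152, 0.1041]
eef_rot: [-1.223, 1.19, -1.189]
contact_force: [0.4, 0.2, -1.1]
finger_gap: 0.0214
```

{"method": "carry_out", "body": {
  "series": [
    {"linear": [0,0,0],"spin": 0},
    {"linear": [0,0,0],"spin": 0}
  ]
}}

```text
time_s: 31.55
tool_pos: [0.5109, 0.1501, 0.1043]
eef_rot: [-1.224, 1.19, -1.188]
contact_force: [0.1, -0.0, -1.0]
finger_gap: 0.0217
```

```bash
python3 plan.py 512.5 149 40 1.6 3; python3 hk.py pics/w18.png; python3 ins.py | grep -v "0.19\|0.20\|0.21"
```

```text
t 31.55 cur [510.9 150.1 104.3] hd 1.6 tilt [ 0.0007 -0.0017] F [ 0.1 -0.  -1. ] gap 0.0217 q [ 0.14  0.49  1.67 -0.    0.99  1.69]
0 [0.4, 21.4, 0.6] spin -0.0
1 [0.4, 21.4, 0.6] spin -0.0
2 [0.4, 21.4, 0.6] spin -0.0
tcp [511.3 149.4 104.7]
Y [181.  71.] bbox [134  19  66  77] medz 0.0074 h 0.007 [array([627.4, 231.9]), array([56.8, 55.7]), np.float64(1.7)]
Y [181.  71.] bbox [134  19  66  77] medz 0.0074 h 0.0125 [array([626.6, 230.2]), array([55.6, 54.5]), np.float64(1.7)]
Y [248. 151.] bbox [242  76  11 104] medz 0.0075 h 0.007 [array([571.1, 162.2]), array([89.8,  9.3]), np.float64(1.0)]
Y [248. 151.] bbox [242  76  11 104] medz 0.0075 h 0.0125 [array([571.6, 162. ]), array([87.9,  9.1]), np.float64(1.0)]
Y [186. 155.] bbox [146 127  55  79] medz 0.0075 h 0.007 [array([535.4, 229. ]), array([74., 44.]), np.float64(1.9)]
Y [186. 155.] bbox [146 127  55  79] medz 0.0075 h 0.0125 [array([536.6, 227.3]), array([72.4, 43.1]), np.float64(1.9)]
ins [169.  60.] bbox [ 97   0 123 114] medz 0.0168 h 0.013 [array([625.4, 231.6]), array([82.6, 89. ]), np.float64(1.9)]
ins [169.  60.] bbox [ 97   0 123 114] medz 0.0168 h 0.017 [array([624.8, 230.3]), array([81.3, 87.6]), np.float64(1.9)]
ins [257. 134.] bbox [225  61  66 166] medz 0.013 h 0.013 [array([554.1, 151.9]), array([145.9,  53.6]), np.float64(1.8)]
ins [257. 134.] bbox [225  61  66 166] medz 0.013 h 0.017 [array([554.7, 152. ]), array([143.6,  52.8]), np.float64(1.8)]
ins [178. 179.] bbox [116 120 109 124] medz 0.0168 h 0.013 [array([520.2, 228. ]), array([117.3,  89. ]), np.float64(2.0)]
ins [178. 179.] bbox [116 120 109 124] medz 0.0168 h 0.017 [array([521.3, 226.8]), array([115.4,  87.5]), np.float64(2.0)]
```

View pics/w18.png

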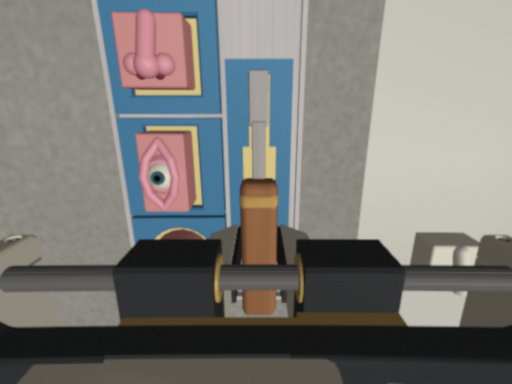

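{"method": "carry_out", "body": {
  "series": [
    {"linear": [0.5,10,1.8],"spin": 0},
    {"linear": [0,25,0],"spin": 0},
    {"linear": [0,25,0],"spin": 0},
    {"linear": [0,12,0],"spin": 0},
    {"linear": [0,0,0],"spin": 0}
  ]
}}

```text
time_s: 32.33
tool_pos: [0.5129, 0.1497, 0.0324]
eef_rot: [-1.223, 1.191, -1.189]
contact_force: [-0.7, -0.5, -1.1]
finger_gap: 0.0218
```

```bash
python3 plan.py 513 149.3 17.5 1.65 3; python3 hk.py pics/w19.png; python3 ins.py | grep -v "0.19\|0.20\|0.21"
```

```text
t 32.33 cur [512.9 149.7  32.4] hd 1.52 tilt [ 0.0003 -0.0019] F [-0.7 -0.5 -1.1] gap 0.0218 q [ 0.14  0.59  1.73 -0.    0.82  1.68]
0 [0.1, 5.0, 0.0] spin -0.04
1 [0.1, 5.0, 0.0] spin -0.04
2 [0.1, 5.0, 0.0] spin -0.04
0.98 [261.2, 205.6] 5783
(95, 102) n 185 x [-6.1  3.8] depth y [6.5 7.3 8.1]
(80, 95) n 539 x [-6.2  3.9] depth y [6.3 7.2 8.2]
(60, 80) n 611 x [-6.3  4. ] depth y [3.7 5.5 7.9]
(45, 60) n 362 x [-5.8  2.9] depth y [3.5 4.4 5.3]
(25, 40) n 1119 x [-11.4   9.1] depth y [-8.5 -7.4 -2.1]
(-60, -20) n 806 x [-11.1   9.6] depth y [-8.3 -7.5 -6.2]
z ext [-47.84368577  99.04545641]
tcp [513.9 150.   33.7]
Y [150.  69.] bbox [87  0 90 96] medz 0.0073 h 0.007 [array([624.2, 232.2]), array([50.3, 55.2]), np.float64(1.9)]
Y [150.  69.] bbox [87  0 90 96] medz 0.0073 h 0.0125 [array([623.3, 229.9]), array([48.8, 53.6]), np.float64(1.9)]
Y [259. 154.] bbox [237  67  44 161] medz 0.0076 h 0.007 [array([564.6, 152. ]), array([105.5,  30.2]), np.float64(1.7)]
Y [259. 154.] bbox [237  67  44 161] medz 0.0076 h 0.0125 [array([565.5, 152. ]), array([102.4,  29.3]), np.float64(1.7)]
Y [
[... 754 characters left out ...]
 183] medz 0.0129 h 0.013 [array([570.7, 152.5]), array([113.9,  54.2]), np.float64(1.8)]
ins [258. 128.] bbox [211  46  95 183] medz 0.0129 h 0.017 [array([571.2, 152.5]), array([111.4,  53. ]), np.float64(1.8)]
ins [152. 176.] bbox [ 60 128 153 138] medz 0.0168 h 0.013 [array([531.4, 228.8]), array([96.5, 90.8]), np.float64(1.8)]
ins [152. 176.] bbox [ 60 128 153 138] medz 0.0168 h 0.017 [array([532.8, 227.1]), array([94.3, 88.8]), np.float64(1.8)]
ins [277. 320.] bbox [120 312 286  14] medz 0.1264 h 0.013 [array([438.4, 145.9]), array([ 11.9, 220.3]), np.float64(1.5)]
ins [277. 320.] bbox [120 312 286  14] medz 0.1264 h 0.017 [array([441.9, 146. ]), array([ 11.7, 215.4]), np.float64(1.5)]
```

View pics/w19.png

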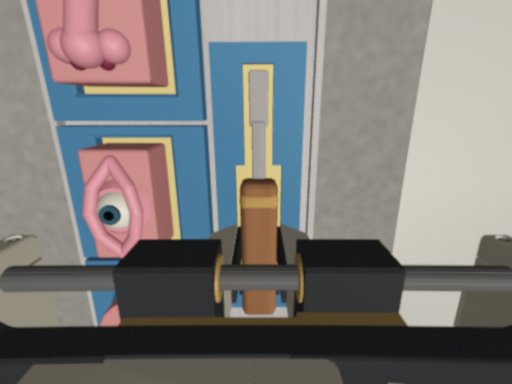

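{"method": "carry_out", "body": {
  "series": [
    {"linear": [0.3,5,-0.5],"spin": -0.1},
    {"linear": [0,5,0],"spin": 0},
    {"linear": [0,3,0],"spin": 0},
    {"linear": [0,1,0],"spin": 0},
    {"linear": [0,0,0],"spin": 0}
  ]
}}

```text
time_s: 33.1
tool_pos: [0.5129, 0.1498, 0.0191]
eef_rot: [-1.223, 1.188, -1.188]
contact_force: [-0.4, -0.8, -0.5]
finger_gap: 0.0214
```

```bash
python3 plan.py 513 149.5 17.3 1.65 1; python3 hk.py pics/w20.png | tail -1
```

```text
t 33.1 cur [512.9 149.8  19.1] hd 1.66 tilt [ 0.0001 -0.0001] F [-0.4 -0.8 -0.5] gap 0.0214 q [ 0.14  0.61  1.74 -0.    0.79  1.68]
0 [0.3, 1.8, 0.1] spin 0.01
z ext [-52.78588792  99.12189212]
```

View pics/w20.png

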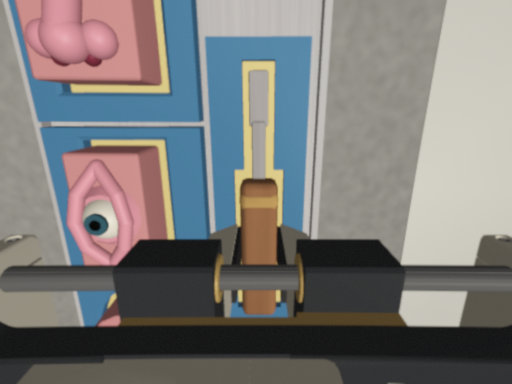

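{"method": "carry_out", "body": {
  "series": [
    {"linear": [0,1,0],"spin": 0},
    {"linear": [0,0.7,0],"spin": 0},
    {"linear": [0,0,0],"spin": 0}
  ]
}}

```text
time_s: 33.58
tool_pos: [0.5128, 0.1497, 0.0174]
eef_rot: [-1.223, 1.188, -1.188]
contact_force: [0.3, 0.2, -1.2]
finger_gap: 0.0214
```

{"method": "carry_out", "body": {
  "series": [
    {"linear": [0,0.8,0],"spin": 0},
    {"linear": [0,0,0],"spin": 0}
  ]
}}

```text
time_s: 33.83
tool_pos: [0.5129, 0.1498, 0.0172]
eef_rot: [-1.223, 1.188, -1.188]
contact_force: [-0.9, -0.6, 5.5]
finger_gap: 0.0219
```

{"method": "carry_out", "body": {
  "series": [
    {"linear": [0,0,0],"spin": 0},
    {"linear": [0,0,0],"spin": 0},
    {"linear": [0,0,0],"spin": 0}
  ],
  "hand": 0.7
}}

```text
time_s: 34.2
tool_pos: [0.5128, 0.1498, 0.0165]
eef_rot: [-1.223, 1.188, -1.188]
contact_force: [-1.3, -0.6, -0.3]
finger_gap: 0.0279
```

{"method": "carry_out", "body": {
  "series": [
    {"linear": [0,-8,0],"spin": 0},
    {"linear": [0,-20,0],"spin": 0},
    {"linear": [0,-50,0],"spin": 0},
    {"linear": [0,-60,0],"spin": 0},
    {"linear": [0,-60,0],"spin": 0}
  ]
}}

```text
time_s: 34.83
tool_pos: [0.5125, 0.1497, 0.2171]
eef_rot: [-1.223, 1.188, -1.188]
contact_force: [0.5, -0.3, -1.1]
finger_gap: 0.0278
```

{"method": "carry_out", "body": {
  "series": [
    {"linear": [40,0,-20],"spin": 0},
    {"linear": [50,0,-20],"spin": 0},
    {"linear": [50,0,-10],"spin": 0},
    {"linear": [50,0,0],"spin": 0},
    {"linear": [50,0,0],"spin": 0}
  ]
}}

```text
time_s: 35.45
tool_pos: [0.4696, -0.0931, 0.2155]
eef_rot: [-1.222, 1.187, -1.189]
contact_force: [1.0, 1.1, -0.9]
finger_gap: 0.0275
```

{"method": "carry_out", "body": {
  "series": [
    {"linear": [0,0,0],"spin": 0},
    {"linear": [0,0,0],"spin": 0}
  ]
}}

```text
time_s: 35.7
tool_pos: [0.4696, -0.0912, 0.2149]
eef_rot: [-1.222, 1.189, -1.188]
contact_force: [-0.2, -0.5, -0.1]
finger_gap: 0.0275
```

Run:
```python
from h import *
s=state();print(s["time_s"],np.round(s["tool_pos"],3),s["finger_gap"])
f=grab_frame("top");W=cloud(f)
cv2.imwrite("pics/t3.png",cv2.resize(f["image"][115:275,90:290],(750,600),interpolation=cv2.INTER_CUBIC))
cv2.imwrite("pics/t3full.png",f["image"])
for q,h in [("pink_eye",.035),("pink_nose",.035),("pink_ear",.035),("wax_knife",.022),("white_eye",.028),("white_nose",.028)]:
    for m in silhouettes("top",q)[:3]:
        P=W[m["pixels"]];c=max(cv2.findContours(m["pixels"].astype(np.uint8),0,1)[0],key=len).reshape(-1,2)
        r=cv2.minAreaRect((at_height(f,c,h)[:,:2]*1000).astype(np.float32))
        print(q,round(m["p"],2),np.round(m["point"]),"medz",np.round(np.nanmedian(P[:,2]),4),[np.round(a,1) for a in r])
f=grab_frame("scene");cv2.imwrite("pics/s3.png",cv2.resize(f["image"][100:250,220:420],(800,600),interpolation=cv2.INTER_CUBIC))
```

```text
35.7 [ 0.47  -0.091  0.215] 0.02752120772919849
pink_nose 0.83 [356. 137.] medz 0.0307 [array([ 653.3, -278.2]), array([54.2, 56.4]), np.float64(8.7)]
pink_nose 0.72 [132. 150.] medz 0.0374 [array([624.4, 227.8]), array([55.4, 54. ]), np.float64(1.9)]
pink_nose 0.56 [294. 269.] medz 0.0313 [array([ 365.4, -133. ]), array([51.1, 48.5]), np.float64(53.2)]
pink_ear 0.68 [131. 235.] medz 0.0377 [array([442.4, 222.7]), array([56.6, 63.9]), np.float64(0.3)]
pink_ear 0.45 [133. 154.] medz 0.0371 [array([624.7, 228.1]), array([54.6, 59.1]), np.float64(0.2)]
wax_knife 0.68 [166. 201.] medz 0.0215 [array([534.9, 149.3]), array([144.1,  22.4]), np.float64(1.3)]
white_nose 0.67 [171. 190.] medz 0.0105 [array([535.6, 146. ]), array([177.5,  53.8]), np.float64(1.6)]
white_nose 0.48 [256. 237.] medz 0.0315 [array([433.9, -51.5]), array([15.3, 13.2]), np.float64(0.1)]
```

View pics/t3.png

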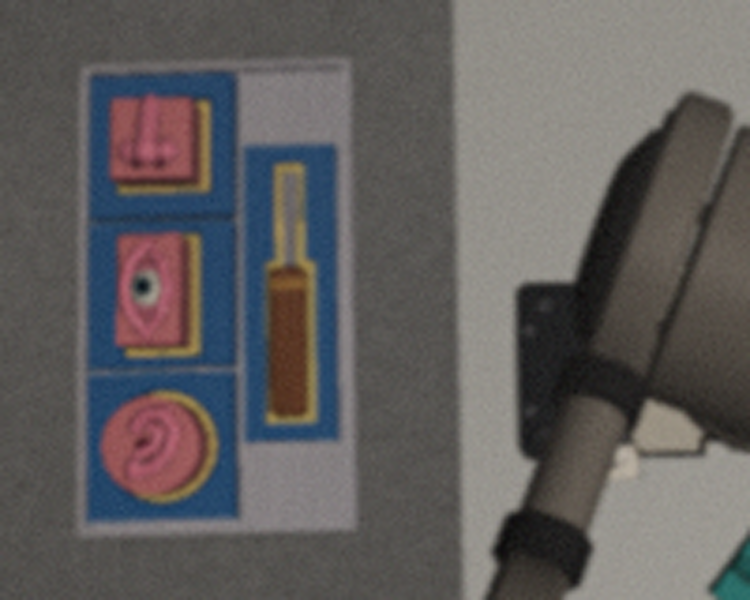

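View pics/s3.png

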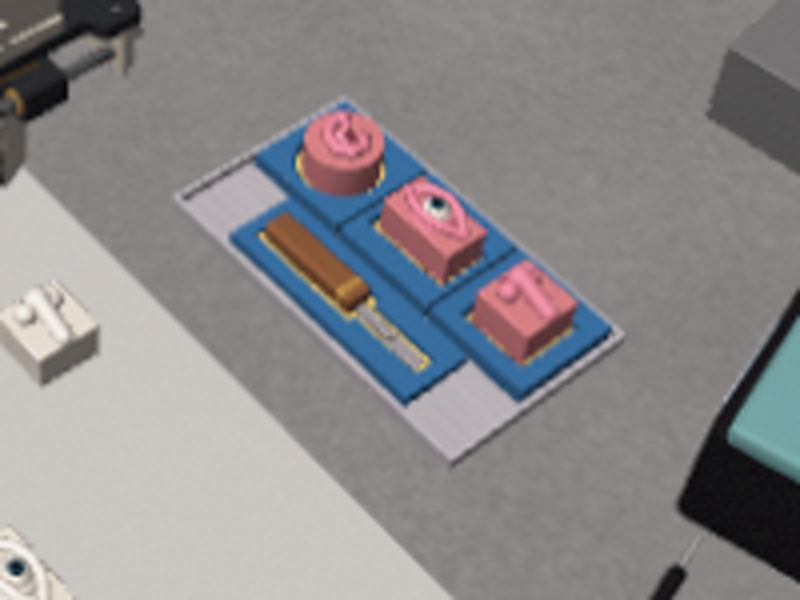

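Run:
```python
from h import *
f=grab_frame("top");W=cloud(f)
hsv=cv2.cvtColor(f["image"],cv2.COLOR_BGR2HSV);B=cv2.inRange(hsv,(95,120,40),(120,255,255))>0
m=[m for m in silhouettes("top","wax_knife") if abs(m["point"][0]-167)<8][0]["pixels"]
P=W[cv2.erode(m.astype(np.uint8),np.ones((3,3)))>0]*1000
for a,b in((465,480),(490,505),(520,545),(558,580),(590,610)):
    Q=P[(P[:,0]>a)&(P[:,0]<b)];I=W[B&(W[...,0]*1000>a)&(W[...,0]*1000<b)&(abs(W[...,1]-.15)<.026)]*1000
    print(a,b,len(Q),"knife z",np.round(np.nanmedian(Q[:,2]),1) if len(Q) else None,"y",np.round(np.nanmedian(Q[:,1]),1) if len(Q) else None,"insert z",np.round(np.median(I[:,2]),1))
H=(hsv[...,0]>165)|(hsv[...,0]<6)
for n,(x,y) in dict(nose=(627,231),eye=(536,228.5),ear=(445,225.5)).items():
    D=W*1000-np.array([x,y,0]);S=H&(hsv[...,1]>70)&(D[...,2]>30)
    for nm,c in (("x-",D[...,0]<-17),("x+",D[...,0]>17),("y-",D[...,1]<-13),("y+",D[...,1]>13)):
        k=S&c&(abs(D[...,0])<36)&(abs(D[...,1])<33);print(n,nm,k.sum(),np.round(np.median(D[k][:,2]),1),end="  ")
    print()
```

```text
465 480 52 knife z 22.1 y 147.3 insert z 11.0
490 505 50 knife z 23.1 y 147.2 insert z 11.1
520 545 108 knife z 22.1 y 148.9 insert z 11.4
558 580 20 knife z 11.0 y 150.9 insert z 10.9
590 610 22 knife z 7.9 y 153.3 insert z 11.3
nose x- 98 37.2  nose x+ 56 37.2  nose y- 142 36.8  nose y+ 83 37.4  
eye x- 141 37.7  eye x+ 107 37.7  eye y- 122 37.0  eye y+ 45 37.4  
ear x- 91 37.2  ear x+ 52 38.3  ear y- 169 37.5  ear y+ 98 36.8
```

```bash
python3 -c "
from workcell import *
print(sign_off(),state()['time_s'])"
```

```text
the job is handed in; nothing more can be done
the job is handed in; nothing more can be done
```

All four pieces are packed in the order you listed: the pink eye, the pink nose, the pink ear, then the wax knife with its blade in the narrow end. Each was lowered until the wrist force showed touch-down (about 5–8 N) and only then released. I handed the job in at about 36 s.

**Pieces in the recesses:** At touch-down each underside was about 7 mm above the table, which is the recess floor. The base tops are level on all sides to about 1.5 mm.

**Knife:** The handle stands 11–12 mm above its insert and the blade lies at or below the insert's top face. Its slope in y read about 1.2° more than the tray's; I put this down to few pixels, as the picture shows the knife inside its recess.

**Casts left standing:** I did not go near either white cast. The scene camera shows the white nose standing and the part of the white eye that was in view. The arm hid them from the top camera, so their final positions were not measured.

**Readings that disagreed:**
- The top camera reads heights 2–3 mm low: it put the base tops at about 37.5 mm where 39 mm is expected. The wrist camera gave 39.4–39.5 mm for the nose and ear.
- Eye and nose lie 1–2 mm off-centre in their recesses, within the 4 mm of clearance.
- In the last top picture the network missed the pink eye and also labelled other things as the nose, ear and white nose, so I judged by the pictures and heights.

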